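# Clear the press base and set out the sleeve platen

## Robot

A 6-joint arm with a two-finger parallel gripper is mounted at the origin on the work surface. World frame = base frame: x ahead of the robot, y to its left, z up, the work surface at z = 0. Lengths are in m, angles in rad, forces in N, time in s.
With the tool pointing down it reaches from about 0.375 to 0.9 m from the base axis. Payload 3.1 kg.
Tool frame: the origin (TCP) lies midway between the tips of the shut fingers; the grasp point (between the pads) lies robot.tcp_to_grasp behind it (robot.tcp_to_grasp is the distance from the TCP to the grasp point, in m); z points along the fingers, y is the direction in which the jaws open and shut (so a half turn about z gives the same grasp; the last joint's range is limited). The gripper opens to 87 mm and grips with 3 to 60 N. Pads are 19 mm wide; open, the fingers measure 117 mm over their backs; the gripper's body (75 mm by 190 mm) begins 51 mm behind the grasp point.
Start: joints at [1.107, 0.527, 1.433, -0, 1.181, -0.178], TCP at [0.176, 0.6, 0.223] pointing down, gripper open.
Joint ranges: [-3.08, 3.08], [-0.75, 2.2], [0.22, 2.44], [-1.43, 4.57], [0, 2.65], [-2.85, 2.85]. Speed limits (rad/s): [2.79, 2.79, 3.14, 3.14, 3.14, 3.14].

## Interface

Orientations are given as a unit quaternion [x, y, z, w].
In Python, from rig import robot, cams, nets gives the robot as it stands. The module is installed in compiled form; this text tells all that it offers.
- The arm moves only by the tool play_rows, never from a script. Its argument "commands" is a list of rows, each an object of numbers: "x", "y", "z": the shift along the tool's x, y, z in mm; "spin": the turn about the tool's z in rad. In form: [{"x": .., "y": .., "z": .., "spin": ..}, ...]. A call has 1 to 8 rows; each row shifts and turns the pose as measured when the row begins, along the tool's axes as they then stand; what a row does not reach is not made up. A row lasts 1/10 s, in which the tool goes at most 50 mm and 8.59 degrees, less where a joint would pass 70% of its speed; a pose out of reach is approached as far as the arm can. A call is refused whole if a number of a shift passes 50 or a number of a turn 0.15, either way. A call with a gripper value outside its range is refused whole. "grip" is the opening, from 0 (shut) to 1 (fully open), set as the call begins (left out, the last holds). The fingers move at their own pace and stop on an object; "newtons" is the grip in N (left out, the last holds). Time passes only in rows, so rows that do not move let the fingers close. It gives the time, the measured TCP pose, the force and the opening at its end, in the units of the state.
- robot.get_obs(): the state, without advancing time (a new reading comes with each control period).
- cams.camera(name): name is "scene" or "side" or "wrist"; returns a dict with "img" (384x512x3 uint8, red, green, blue), "fx", "fy", "cx", "cy" (pixels), "world_to_cam" (4x4, takes a point from world to camera coordinates); the wrist camera has in their place "mount" (4x4, takes a point from camera to tool coordinates, whose origin is the TCP and whose axes are the flange's). Camera axes: x right, y up, looking along -z (the intrinsics and any distortion apply to the point x, -y, -z); pixel columns grow to the right and rows downward; lengths in m; the calibration is good to about 2 mm. The wrist camera is an equidistant fisheye: a pixel r from the principal point sees the ray r / f radians off the axis. A picture is of the moment at which its call begins: read the wrist's pose just before it. There is no depth.
- robot.hand_in(): hands the job in, once; it reports no verdict.
Trained networks look in a picture, given as the dict that the camera call returned (one of the last four; its "shot" number tells which), for a name from the list of things; names that differ only in an ending like _2 or _b are one class to them, and where a whole thing is asked for, a point or a joint stands for the part that bears it (a point fixed in the world has none). Each returns a list of dicts, best first, with "conf" (0 to 1); they miss things now and then, are a little off and sometimes report something else, mostly with a low value. They report only what shows in the picture. A call takes as long as a camera call. They do not tell look-alikes from the thing itself.
- nets.outline_of(picture, name): "region" (384x512 bool, what is visible of it) and "pixel" ([column, row] in pixels, amid what is visible of it).
The state is a dict: "time": time; "q": joint angles; "joint_velocities": joint speeds; "joint_torque": joint torques, N m; "position": TCP position; "tool_rot": TCP orientation; "ft_force": force on the tool from outside, world axes, zero at the start; "moment": the same for the moment, N m; "grip_width": finger opening in m.
Only numpy, scipy, OpenCV 4.12 (cv2) and the standard library are available. Lean on these libraries where they do the work, as an engineer would, in place of code of your own. Each camera call takes 0.05 s, during which the arm holds its last target.

## Task

With the hand scraper, sweep the three aluminium offcuts on the black press base forward off its front edge into the catch tray, then stand the scraper back on the bench; do not touch the offcuts with the gripper, and leave the platen where it is until then. Next slide the platen (the long plate with the upright rib) outward along the base, without lifting it, until its front end is level with the tip of the gauge's pointer, straight along the base. There it is past its balance point: finish while still holding it, level, resting on the base and not moving, held from tipping by the gripper alone; leave everything else on the bench alone.

Things in the scene. Friction and masses are not known exactly. Their poses are not given: they have to be found in the camera images.
- deck: The press base, fixed: a black steel block 150 (x) x 340 (y) x 60 (z) mm on the bench. Origin: centre of its underside; +y is the outward direction, in which the platen slides. Its flat top is 60 mm above the bench. Along both long sides of the top runs an aluminium side rail 8 mm wide and 8 mm high, flush with the outside; the channel between the rails is 134 mm wide and open at both ends.
- deck_edge (a point): Middle of the front edge of the deck's top (deck frame [0, 170, 60] mm), over which scraps are swept and the platen is slid. Axes as the deck's.
- tray: Low open steel catch tray, fixed on the bench 5 mm in front of the deck's front edge: 160 (x) x 110 (y) x 35 (z) mm outside, walls 3 mm thick. Origin: centre of its underside; axes parallel to the deck's.
- gauge: Setting gauge, fixed on the bench beyond the tray, on the far side of the platen's path: 40 mm square steel foot, thin post 86 mm high with a black collar, and a thin pointed steel pointer, 66 mm above the bench, reaching 50 mm from the post along the gauge's -x towards the path. Origin: centre of the foot's underside; axes parallel to the deck's (pointer square across the sliding direction).
- gauge_tip (a point): Point of the gauge's pointer. The front end of the platen has to come level with it, measured along the deck's y (the platen's front end passes 10 to 50 mm beside it, not touching).
- platen: The platen, loose on the deck: aluminium plate 90 (x) x 240 (y) x 9 mm, a 3 mm grey rubber pad on it that stops 18 mm short of the front end and, near the rear, an upright grip rib 60 (x) x 16 (y) mm rising to 57 mm above the underside. 0.4 to 0.63 kg, balance point within 8 mm of the origin. Origin: centre of its underside; +y to its front end, which starts 140 to 170 mm behind the deck's front edge.
- platen_nose (a point): Middle of the platen's front end, 120 mm ahead (+y) of its origin, at half its thickness.
- platen_rib (a point): A point to grip on the platen's rib: on its mid-plane, 98 mm behind (-y of) the origin, 42 mm above the underside and 15 mm below the top of the rib. The 16 mm thickness is along the platen's y.
- scraper: Hand scraper, loose, standing on the bench: a foot block 116 (x) x 30 (y) x 26 (z) mm, black rubber below and wood above, with an upright wooden handle 70 (x) x 18 (y) mm on it, rising to 78 mm. Mass 0.22 kg. Origin: centre of its underside; it sweeps along its y, and works equally well either way round.
- scraper_grip (a point): A point to grip on the scraper's handle: centre of the handle, 60 mm above the underside. The 18 mm thickness is along the scraper's y.
- offcut_block: Loose aluminium offcut, a rectangular block 22 x 20 x 20 mm, on the deck's channel between the platen's front end and the deck's front edge (centre 30 to 60 mm behind the edge). Origin: centre of its underside.
- offcut_round: Loose aluminium offcut, a round slug, 24 mm diameter, 20 mm high, standing on end, on the deck's channel between the platen's front end and the deck's front edge (centre 30 to 60 mm behind the edge). Origin: centre of its underside.
- offcut_angle: Loose aluminium offcut, an L-shaped piece 24 x 22 x 20 mm, standing on end, on the deck's channel between the platen's front end and the deck's front edge (centre 30 to 60 mm behind the edge). Origin: centre of its underside.
There are look-alikes about, which are no part of the job. What is shaped like the scraper but red is not meant.

How it is judged:
On the way, in this order (a step that is already met when the one before it is completed fails the run):
1. the scraper is picked up (height (world z) of scraper above 0.03 m and contact force between the fingers and scraper above 1 N), for 0.1 s.
2. all three offcuts are in the catch tray while the scraper is still held and the platen has not been moved more than 20 mm (x of offcut_block in the frame of tray between -0.079 and 0.079 m and y of offcut_block in the frame of tray between -0.054 and 0.054 m and height (world z) of each of offcut_block, offcut_round, offcut_angle below 0.034 m and x of offcut_round in the frame of tray between -0.079 and 0.079 m and y of offcut_round in the frame of tray between -0.054 and 0.054 m and x of offcut_angle in the frame of tray between -0.079 and 0.079 m and y of offcut_angle in the frame of tray between -0.054 and 0.054 m and distance of platen from where it was at the start of the episode below 0.02 m and contact force between the fingers and scraper above 0.5 N), for 0.1 s.
3. the scraper is back on the bench, let go, and the platen has still not been moved more than 20 mm (height (world z) of scraper below 0.03 m and contact force between the fingers and scraper below 0.1 N and linear speed of scraper below 0.05 m/s and distance of platen from where it was at the start of the episode below 0.02 m), for 0.1 s.
At the end, for the whole second after the job is handed in: Gripper holds the platen (over 1 N), front end within 7 mm of the pointer, tilt under 0.05 rad, within 0.12 rad and 35 mm of the deck's line, at rest on the deck (6 mm), touching no tray, gauge, scraper or offcut; offcuts in the tray; scraper let go on the bench (x of offcut_block in the frame of tray between -0.079 and 0.079 m and y of offcut_block in the frame of tray between -0.054 and 0.054 m and height (world z) of each of offcut_block, offcut_round, offcut_angle below 0.034 m and x of offcut_round in the frame of tray between -0.079 and 0.079 m and y of offcut_round in the frame of tray between -0.054 and 0.054 m and x of offcut_angle in the frame of tray between -0.079 and 0.079 m and y of offcut_angle in the frame of tray between -0.054 and 0.054 m and height (world z) of scraper below 0.03 m and contact force between each of the fingers, platen and scraper below 0.1 N and linear speed of scraper below 0.05 m/s and y of platen_nose in the frame of gauge between -0.007 and 0.007 m and z of platen in the frame of deck between 0.054 and 0.068 m and x of platen in the frame of deck between -0.035 and 0.035 m and angle between platen's own z axis and vertical below 0.05 rad and angle between the y axis of platen and the y axis of deck, either way round below 0.12 rad and contact force between the fingers and platen above 1 N and contact force between platen and deck above 0.3 N and contact force between platen and tray below 0.1 N and contact force between platen and gauge below 0.1 N and contact force between platen and offcut_block below 0.1 N and contact force between platen and offcut_round below 0.1 N and contact force between platen and offcut_angle below 0.1 N and linear speed of platen below 0.02 m/s); the arm keeps its last pose, push and grip.
It fails at once if the robot touches an offcut with anything but the scraper (contact force between any of the arm, the fingers and offcut_block above 0.5 N or contact force between any of the arm, the fingers and offcut_round above 0.5 N or contact force between any of the arm, the fingers and offcut_angle above 0.5 N).
It fails at once if the platen is lifted more than about 15 mm off the deck or tips by more than 0.15 rad (angle between platen's own z axis and vertical above 0.15 rad or z of platen in the frame of deck above 0.075 m).
It fails at once if another thing on the bench is shifted by more than 30 mm (distance of any of tape_roll, jar, screwdriver, mug, curved_die, wrench, sponge_block from where it was at the start of the episode above 0.03 m).
It also fails if it takes over 61 s, if anything falls off the work surface, if the arm or the gripper's body presses on something with over 40 N, if the wrist force passes 120 N, or if a joint passes its speed limit or range.

## Working session

There is one attempt and no reset: what is moved stays moved. The work goes in short steps, Python scripts to look and compute and a tool call to move; the robot and the scene stay as the last step left them, time stands still between calls to the robot, and variables do not carry over. Pictures are saved under pics/ and viewed, and the job is handed in when it is done.

Besides the shell and the picture viewer there is one more tool, called after "Call:" as name(argument=value, ...) on one line, values as JSON. play_rows: Moves the arm, as the interface text tells. Its arguments: {"type":"object","properties":{"commands":{"type":"array"},"grip":{"type":"number"},"newtons":{"type":"number"}},"required":["commands"]}

```bash
mkdir -p pics; ls; cat > h.py <<'E'
import numpy as np, cv2
from rig import robot, cams, nets
from scipy.spatial.transform import Rotation as R
def save(im,n,crop=None,scale=1):
    im=im[:,:,::-1]
    if crop: a,b,c,d=crop; im=im[b:d,a:c]
    if scale!=1: im=cv2.resize(im,None,fx=scale,fy=scale,interpolation=cv2.INTER_CUBIC)
    cv2.imwrite('pics/'+n+'.png',im)
E
python3 - <<'E'
from h import *
o=robot.get_obs(); print(o); print(robot.tcp_to_grasp)
for n in ['scene','side','wrist']:
    c=cams.camera(n); save(c['img'],'a_'+n); print(n,{k:v for k,v in c.items() if k!='img'})
E
```

```text
pics
{'time': 0.0, 'q': array([ 1.10748090e+00,  5.28493451e-01,  1.43391608e+00, -4.00602154e-06,
        1.18139962e+00, -1.78486350e-01]), 'joint_velocities': array([ 0.00120926,  0.00017797, -0.00104783, -0.00048123,  0.00012175,
       -0.00064929]), 'joint_torque': array([ 1.22717365e-04, -4.40046358e+01, -1.76588881e+01,  6.32461673e-02,
        5.81334648e-02, -1.62320016e-04]), 'position': array([0.17524763, 0.59915257, 0.2215505 ]), 'tool_rot': array([ 1.41932777e-01,  9.89875678e-01, -1.05225923e-03, -3.47808090e-04]), 'ft_force': array([-0.35337176, -0.30187913,  0.15130413]), 'moment': array([ 0.00333469, -0.00093658,  0.02681199]), 'grip_width': 0.08697873305328326}
0.0187
scene {'fx': 400.0560376230592, 'fy': 400.0560376230592, 'cx': 246.8932428432161, 'cy': 188.70027338513358, 'world_to_cam': array([[ 0.4783632 ,  0.87813474,  0.00692993, -0.18860117],
       [-0.73581282,  0.39650118,  0.5489684 ,  0.39184847],
       [ 0.4793205 , -0.26770541,  0.83581437, -1.54770685],
       [ 0.        ,  0.        ,  0.        ,  1.        ]]), 'shot': 1}
side {'fx': 391.9460384956853, 'fy': 391.9460384956853, 'cx': 255.51802746821488, 'cy': 190.07327981020032, 'world_to_cam': array([[-0.99831224, -0.05769378, -0.00664086,  0.56724789],
       [ 0.03807394, -0.73654945,  0.67531125, -0.15769262],
       [-0.04385258,  0.67391864,  0.73750296, -1.14121234],
       [ 0.        ,  0.        ,  0.        ,  1.        ]]), 'shot': 2}
wrist {'fx': 297.3186396354542, 'fy': 297.3186396354542, 'cx': 255.31858332778268, 'cy': 192.86142710376913, 'mount': array([[ 1.11705321e-03,  9.69063495e-01,  2.46809024e-01,
         6.84921442e-02],
       [ 9.99999376e-01, -1.08665518e-03, -2.59369154e-04,
        -5.62994514e-04],
       [ 1.68511244e-05,  2.46809160e-01, -9.69064104e-01,
        -1.60611494e-01],
       [ 0.00000000e+00,  0.00000000e+00,  0.00000000e+00,
         1.00000000e+00]]), 'shot': 3}
```

View pics/a_scene.png

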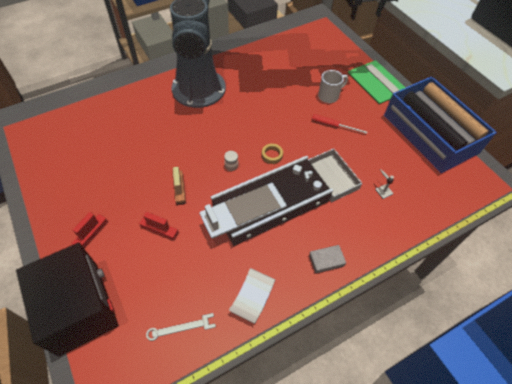

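View pics/a_side.png

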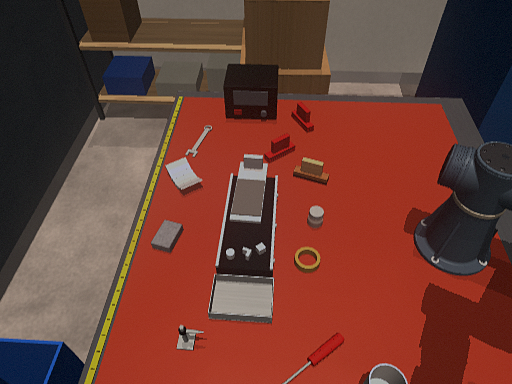

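View pics/a_wrist.png

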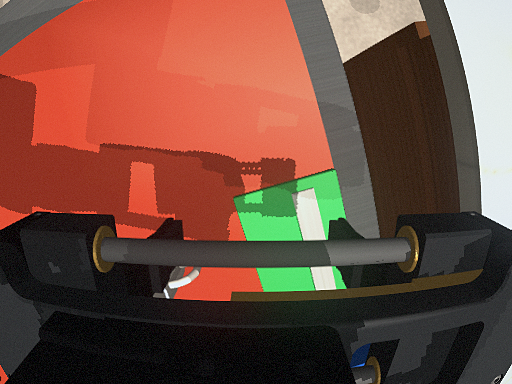

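The wooden scraper is at scene (179,185) and side (311,170). Its look-alikes are the red ones, at scene (158,225) and (90,226), side (280,147) and (302,117). The deck, platen, three offcuts, tray and gauge (scene (386,183)) are all visible. Next I'll measure with the networks.

```bash
cat >> h.py <<'E'
def ray(c,px):
    W=c['world_to_cam']; Rw=W[:3,:3]; o=-Rw.T@W[:3,3]
    d=np.array([(px[0]-c['cx'])/c['fx'],-(px[1]-c['cy'])/c['fy'],-1.]); d=Rw.T@d
    return o,d/np.linalg.norm(d)
def proj(c,p):
    W=c['world_to_cam']; q=W[:3,:3]@np.array(p)+W[:3,3]
    return np.array([c['cx']+c['fx']*q[0]/-q[2], c['cy']+c['fy']*q[1]/q[2]])
def plane(c,px,z):
    o,d=ray(c,px); return o+d*(z-o[2])/d[2]
def tri(rs):
    A=sum(np.eye(3)-np.outer(d,d) for o,d in rs); b=sum((np.eye(3)-np.outer(d,d))@o for o,d in rs)
    p=np.linalg.solve(A,b); return p,[np.linalg.norm((np.eye(3)-np.outer(d,d))@(p-o)) for o,d in rs]
E
python3 - <<'E'
from h import *
cs={n:cams.camera(n) for n in ['scene','side']}
for nm in ['deck','deck_edge','tray','gauge','gauge_tip','platen','platen_nose','platen_rib','scraper','scraper_grip','offcut_block','offcut_round','offcut_angle']:
    for n,c in cs.items():
        try: r=nets.outline_of(c,nm)
        except Exception as e: print(nm,n,repr(e)); continue
        for x in r[:3]: 
            reg=x['region']; ys,xs=np.nonzero(reg)
            print(nm,n,round(x['conf'],2),np.round(x['pixel'],1),reg.sum(),xs.min(),xs.max(),ys.min(),ys.max())
save(cs['scene']['img'],'b1',(140,130,410,250),2.9)
save(cs['side']['img'],'b2',(160,130,350,370),2.5)
np.save('sc.npy',cs,allow_pickle=True)
E
```

```text
deck scene 0.85 [281.2 194. ] 3848 210 332 156 244
deck side 0.7 [248.2 240.5] 3574 215 277 176 277
deck_edge scene 0.85 [283.5 191.8] 3818 210 331 156 245
deck_edge side 0.66 [190.8 333.4] 362 178 200 326 350
deck_edge side 0.59 [250.9 239.9] 3668 215 277 175 277
tray scene 0.78 [336.2 175.6] 1358 309 359 149 199
tray scene 0.28 [178.9 185.7] 365 172 185 167 204
tray side 0.94 [240.4 302.1] 2789 208 273 275 322
gauge scene 0.68 [383.2 189.8] 175 377 392 177 196
gauge side 0.89 [188.6 335.3] 350 177 196 326 350
gauge_tip scene 0.73 [386.1 189. ] 233 376 392 171 198
gauge_tip scene 0.56 [282.9 191.2] 3893 211 332 156 244
gauge_tip side 0.67 [190.5 335.7] 422 176 201 325 350
platen scene 0.63 [243.5 208.4] 2282 200 285 184 236
platen side 0.64 [241.4 301.3] 2895 208 274 274 324
platen side 0.62 [251. 186.] 1922 230 267 155 223
platen_nose scene 0.65 [243.3 209.1] 2313 199 285 183 237
platen_nose side 0.93 [252.4 191.9] 1950 231 267 154 223
platen_rib scene 0.78 [237.2 207.9] 2347 199 285 183 237
platen_rib side 0.8 [249.4 188.4] 1953 230 267 155 224
scraper scene 0.96 [ 87.4 232.2] 713
[... 319 characters left out ...]
139 177 213 239
scraper_grip scene 0.83 [179.5 184.9] 330 173 184 167 203
scraper_grip scene 0.68 [ 86.2 226.1] 690 73 107 212 245
scraper_grip side 0.83 [310.3 171.3] 603 293 328 158 184
scraper_grip side 0.66 [303.1 118.5] 416 291 313 103 132
scraper_grip side 0.61 [277.3 147. ] 537 264 294 134 162
offcut_block scene 0.38 [296.7 168. ] 67 292 300 165 173
offcut_round scene 0.73 [243.9 207.1] 2300 200 285 184 237
offcut_round scene 0.61 [314.6 184.6] 48 313 319 181 189
offcut_round side 0.58 [231.2 254.8] 68 226 233 249 258
offcut_round side 0.35 [250.1 239.1] 3561 215 277 175 277
offcut_angle side 0.57 [245.4 250. ] 79 242 251 248 259
offcut_angle side 0.37 [229.9 253.9] 64 226 233 249 258
```

```bash
ls pics
```

```text
a_scene.png
a_side.png
a_wrist.png
b1.png
b2.png
```

View pics/b1.png

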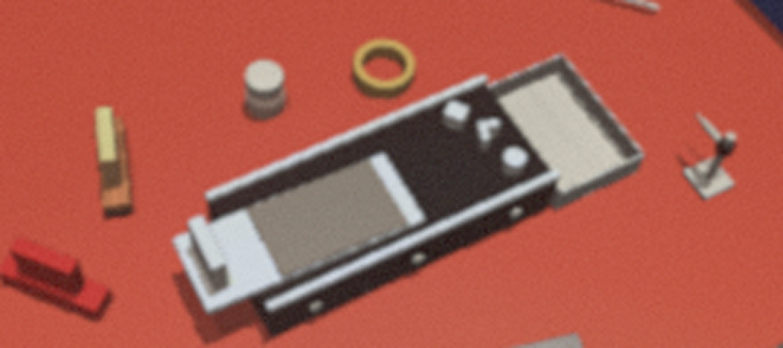

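View pics/b2.png

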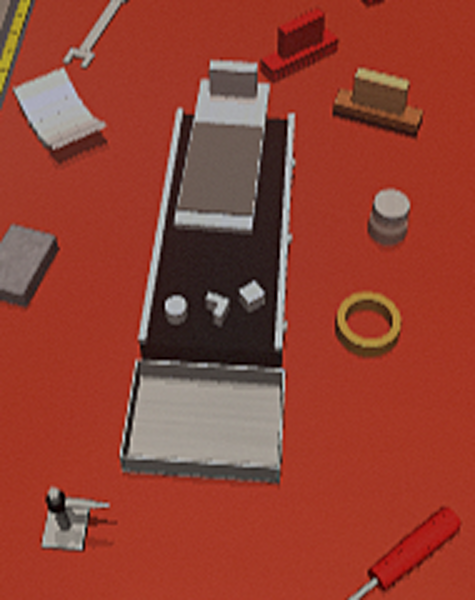

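```bash
python3 - <<'E'
from h import *
cs=np.load('sc.npy',allow_pickle=True).item()
save(cs['scene']['img'],'c1',(190,145,290,245),6)
save(cs['scene']['img'],'c2',(280,145,400,205),6)
save(cs['side']['img'],'c3',(210,145,290,245),6)
save(cs['side']['img'],'c4',(165,235,285,355),5)
save(cs['side']['img'],'c5',(285,150,335,190),12)
save(cs['scene']['img'],'c6',(160,160,200,210),12)
E
```

```text
(no output)
```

View pics/c1.png

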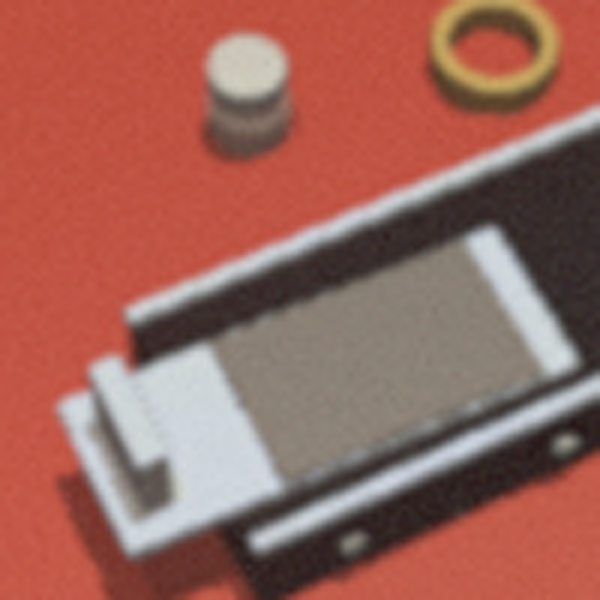

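View pics/c2.png

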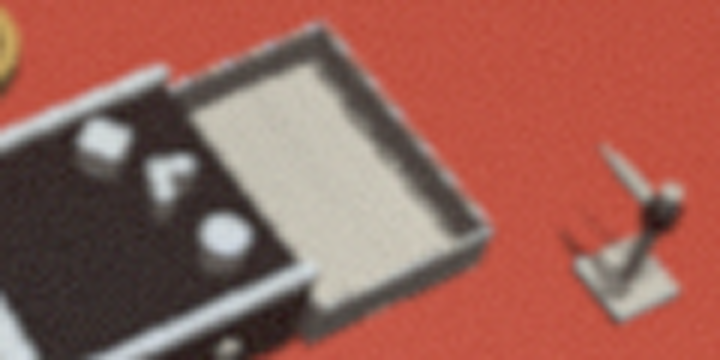

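View pics/c3.png

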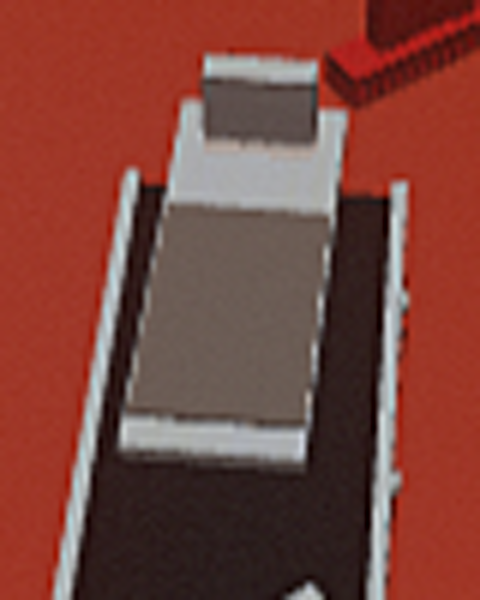

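View pics/c4.png

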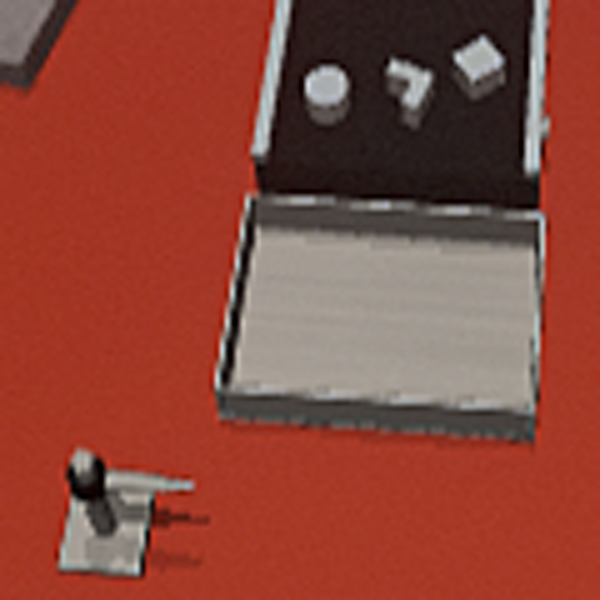

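View pics/c5.png

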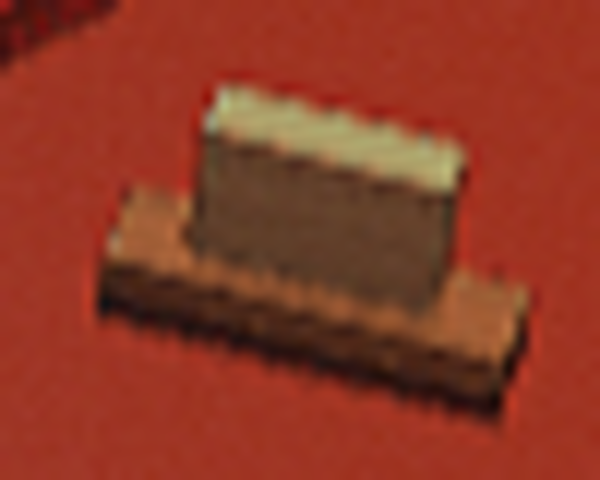

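View pics/c6.png

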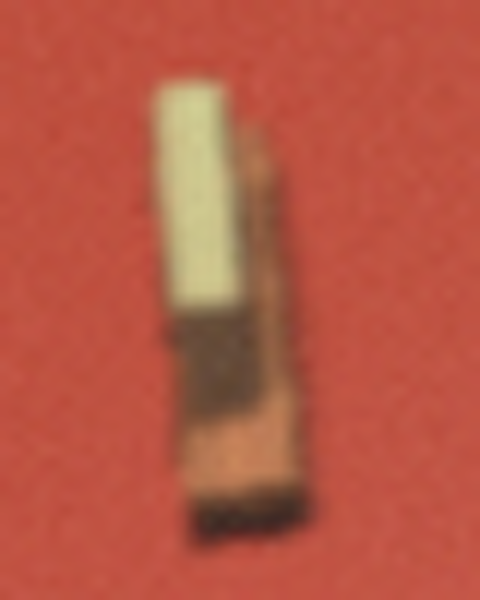

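```bash
cat > fit.py <<'E'
from h import *
from scipy.optimize import least_squares
cs=np.load('sc.npy',allow_pickle=True).item()
def S(l,s,o): return [((x,y,z),(u/s+o[0],v/s+o[1])) for x,y,z,u,v in l]
def fit(sc,sd,x0,name,fz=False):
    L=[('scene',*a) for a in sc]+[('side',*a) for a in sd]
    def res(p):
        th=p[2]; c,s=np.cos(th),np.sin(th); r=[]
        for n,l,px in L:
            w=[p[0]+(c*l[0]-s*l[1])/1e3,p[1]+(s*l[0]+c*l[1])/1e3,(p[3] if fz else 0)+l[2]/1e3]
            r+=list(proj(cs[n],w)-px)
        return np.array(r)
    s=least_squares(res,x0+[0]*fz,loss='soft_l1'); print(name,np.round(s.x,4)); print('  res',np.round(res(s.x),1)); return s.x
deck=dict(sc=S([(75,170,68,318,268),(-75,170,68,166,66)],6,(280,145))+S([(-75,-170,68,125,312),(75,-170,68,250,543)],6,(190,145)),
 sd=S([(75,170,68,255,157),(-75,170,68,540,170)],5,(165,235))+S([(75,-170,68,126,168),(-75,-170,68,408,181)],6,(210,145)))
tray=dict(sc=S([(-80,55,35,320,22),(80,55,35,492,232)],6,(280,145)),sd=S([(80,-55,35,248,197),(-80,-55,35,545,213),(80,55,35,217,390),(-80,55,35,537,407)],5,(165,235)))
platen=dict(sc=S([(-45,120,69,490,228),(45,120,69,578,360),(-45,-120,69,60,405),(45,-120,69,132,545)],6,(190,145)),
 sd=S([(45,-120,69,183,100),(-45,-120,69,348,112),(45,120,60,120,462),(-45,120,60,305,467),(30,-106,117,204,57),(-30,-106,117,318,63),(30,-90,117,204,80),(-30,-90,117,318,82)],6,(210,145)))
scr=dict(sd=S([(35,-9,78,220,88),(-35,-9,78,465,148),(-35,9,78,448,190),(35,9,78,208,132),(58,15,0,100,310),(-58,15,0,497,415),(58,-15,26,130,188),(-58,-15,26,527,288),(-58,15,26,505,360),(58,15,26,105,262)],12,(285,150)),
 sc=S([(-35,-9,78,155,88),(-35,9,78,228,84),(35,9,78,238,303),(35,-9,78,172,307),(58,-15,0,195,542),(58,15,0,308,522)],12,(160,160)))
D=fit(**deck,x0=[.6,0,0],name='deck');fit(**deck,x0=[.6,0,0],name='deckz',fz=True)
T=fit(**tray,x0=[.6,.2,0],name='tray');P=fit(**platen,x0=[.6,0,0],name='platen');fit(**platen,x0=[.6,0,0],name='platenz',fz=True)
Sx=fit(**scr,x0=[.4,-.2,0],name='scraper');fit(**scr,x0=[.4,-.2,0],name='scraperz',fz=True)
tip=tri([ray(cs['scene'],(380.5,169.5)),ray(cs['side'],(203.6,332.2))]);print('tip',tip)
def loc(p,F):
    c,s=np.cos(F[2]),np.sin(F[2]); d=np.array(p[:2])-F[:2]; return np.array([c*d[0]+s*d[1],-s*d[0]+c*d[1]])
print('tip deck',loc(tip[0],D),'tray',loc(T,D),'platen',loc(P,D),P[2]-D[2])
# offcut tops z=.08
for n,a,b in [('block',(105,138),(478,58)),('angle',(170,172),(410,80)),('round',(226,234),(327,84))]:
    pa=plane(cs['scene'],(a[0]/6+280,a[1]/6+145),.08); pb=plane(cs['side'],(b[0]/5+165,b[1]/5+235),.08)
    print(n,loc(pa,D),loc(pb,D))
E
python3 fit.py
```

```text
deck [ 0.5868 -0.0197 -0.0195]
  res [-0.1 -0.6 -1.1 -1.6 -0.8 -1.7  0.6 -0.1 -1.1 -1.  -0.5  0.1 -0.4  0.1
 -0.4  0.3]
deckz [ 0.5864 -0.0203 -0.0191 -0.0028]
  res [-0.5 -0.1 -1.5 -1.1 -0.9 -1.2  0.4  0.3 -0.8 -0.6 -0.4  0.4 -0.3  0.6
 -0.3  0.8]
tray [ 0.5905  0.2099 -0.0135]
  res [-0.2 -1.7 -0.1 -1.8 -0.7 -0.8  0.2 -0.4 -0.8 -0.2 -0.   0.6]
platen [ 0.5924 -0.1215 -0.0467]
  res [ 0.3 -1.8 -0.1 -1.1 -0.8 -1.9 -0.7 -0.2 -0.2  0.2 -0.3  0.  -0.5 -0.7
 -0.2  1.  -0.1 -0.4 -0.2 -0.1 -0.8 -0.8 -0.6  0.2]
platenz [ 0.5924 -0.1227 -0.0475 -0.0026]
  res [-0.  -1.2 -0.5 -0.5 -1.1 -1.3 -1.   0.4 -0.1  0.5 -0.3  0.4 -0.4 -0.5
 -0.2  1.2 -0.  -0.  -0.1  0.2 -0.7 -0.4 -0.6  0.5]
scraper [ 0.3975 -0.2492 -0.3204]
  res [-0.6 -1.4 -0.9 -1.9  0.2 -1.8 -0.3 -1.3  0.1 -0.8  0.2 -0.5 -0.5 -0.6
 -0.1 -0.3 -0.1 -0.2 -1.1 -0.8 -0.9  0.6 -0.7  0.9 -0.2 -0.4  0.1  0.
 -0.4  0.1 -0.9 -0.8]
scraperz [ 0.3966 -0.2513 -0.3036 -0.0041]
  res [-1.3 -0.5 -1.6 -1.1 -0.2 -1.1 -0.6 -0.4 -0.1 -0.  -0.   0.1 -0.4 -0.
  0.   0.1  0.1  0.2 -0.9 -0.1 -0.8  1.3 -0.5  1.2 -0.2  0.2  0.1  0.2
 -0.2  0.3 -0.7 -0.2]
tip (array([0.67127767, 0.32538414, 0.06318481]), [np.float64(0.0023900976358475056), np.float64(0.002390097635847314)])
tip deck [0.07773003 0.34671467] tray [-0.00075428  0.22968584] platen [ 0.00759639 -0.10165429] -0.02718035447411964
block [-0.0349087   0.10998979] [-0.0401771   0.11106768]
angle [-0.0012741   0.12834199] [-0.00531041  0.12756265]
round [0.0440754  0.13291944] [0.03813506 0.1332439 ]
```

```bash
sed -i 's#(u/s+o\[0\],v/s+o\[1\])#((u+.5)/s-.5+o[0],(v+.5)/s-.5+o[1])#' fit.py; python3 fit.py | grep -v "^ "; cat >> h.py <<'E'
def st():
    o=robot.get_obs(); r=R.from_quat(o['tool_rot']); M=r.as_matrix()
    print('t',round(o['time'],2),'p',np.round(o['position']*1e3,1),'yawY',round(np.arctan2(M[1,1],M[0,1]),4),'zax',np.round(M[:,2],3),'F',np.round(o['ft_force'],1),'M',np.round(o['moment'],2),'g',round(o['grip_width']*1e3,1),'q',np.round(o['q'],2))
    return o,M
def rel(target,yawY=None):
    "tool-frame shift (mm) to target world TCP (m), and spin"
    o,M=st(); d=M.T@(np.array(target)-o['position'])*1e3
    sp=0
    if yawY is not None:
        sp=-(yawY-np.arctan2(M[1,1],M[0,1])); 
    print('shift',np.round(d,1),'spin',round(sp,4)); return d,sp
def wray(c,o,px):
    M=R.from_quat(o['tool_rot']).as_matrix(); mt=c['mount']
    u=np.array([px[0]-c['cx'],px[1]-c['cy']]); r=np.hypot(*u); th=r/c['fx']
    d=np.array([np.sin(th)*u[0]/r,-np.sin(th)*u[1]/r,-np.cos(th)]) if r>0 else np.array([0,0,-1.])
    return M@mt[:3,3]+o['position'], M@mt[:3,:3]@d
def wproj(c,o,p):
    M=R.from_quat(o['tool_rot']).as_matrix(); mt=c['mount']
    q=mt[:3,:3].T@(M.T@(np.array(p)-o['position'])-mt[:3,3])
    th=np.arctan2(np.hypot(q[0],q[1]),-q[2]); a=np.array([q[0],-q[1]])/np.hypot(q[0],q[1])
    return np.array([c['cx'],c['cy']])+c['fx']*th*a
E
python3 - <<'E'
from h import *
rel([.45,.35,.22],1.27)
rel([.50,.0,.22],1.27)
rel([.43,-.25,.22],1.27)
E
```

```text
deck [ 0.587  -0.0208 -0.0188]
deckz [ 0.5869 -0.0209 -0.0187 -0.0009]
tray [ 0.5913  0.2087 -0.0115]
platen [ 0.5931 -0.1229 -0.0451]
platenz [ 0.5931 -0.1233 -0.0449 -0.0009]
scraper [ 0.3981 -0.2508 -0.3199]
scraperz [ 0.3977 -0.2515 -0.3146 -0.0016]
tip (array([0.67127767, 0.32538414, 0.06318481]), [np.float64(0.0023900976358475056), np.float64(0.002390097635847314)])
tip deck [0.07779319 0.34766251] tray [3.44502970e-05 2.29463915e-01] platen [ 0.00807676 -0.1020134 ] -0.026291366027826304
block [-0.03501486  0.11101827] [-0.04028248  0.11209993]
angle [-0.00136713  0.12934641] [-0.005404    0.12856996]
round [0.04398562 0.13389141] [0.03804552 0.13422012]
t 1.55 p [175.6 599.8 222.5] yawY 1.286 zax [-0. -0. -1.] F [-0.2  0.3  0.2] M [ 0.01  0.02 -0.  ] g 87.1 q [ 1.11  0.53  1.43  0.    1.18 -0.18]
shift [-333.6 -162.6    2.5] spin 0.016
t 1.55 p [175.6 599.8 222.5] yawY 1.286 zax [-0. -0. -1.] F [-0.2  0.3  0.2] M [ 0.01  0.02 -0.  ] g 87.1 q [ 1.11  0.53  1.43  0.    1.18 -0.18]
shift [-479.9 -484.5    2.6] spin 0.016
t 1.55 p [175.6 599.8 222.5] yawY 1.286 zax [-0. -0. -1.] F [-0.2  0.3  0.2] M [ 0.01  0.02 -0.  ] g 87.1 q [ 1.11  0.53  1.43  0.    1.18 -0.18]
shift [-483.  -744.1    2.6] spin 0.016
```

Call:
play_rows(commands=[{"x": -42, "y": -20}, {"x": -42, "y": -20}, {"x": -42, "y": -20}, {"x": -42, "y": -20}, {"x": -42, "y": -20}, {"x": -42, "y": -20}, {"x": -42, "y": -20}, {"x": -42, "y": -20}], grip=1, newtons=40)

```text
invalid input
```

```bash
python3 - <<'E'
from h import *
rel([.50,.0,.22],1.26)
rel([.41,-.25,.22],1.26)
E
```

```text
t 1.55 p [175.6 599.8 222.5] yawY 1.286 zax [-0. -0. -1.] F [-0.2  0.3  0.2] M [ 0.01  0.02 -0.  ] g 87.1 q [ 1.11  0.53  1.43  0.    1.18 -0.18]
shift [-479.9 -484.5    2.6] spin 0.026
t 1.55 p [175.6 599.8 222.5] yawY 1.286 zax [-0. -0. -1.] F [-0.2  0.3  0.2] M [ 0.01  0.02 -0.  ] g 87.1 q [ 1.11  0.53  1.43  0.    1.18 -0.18]
shift [-463.8 -749.7    2.6] spin 0.026
```

Every row probably needs all four keys.

Call:
play_rows(commands=[{"x": -42, "y": -20, "z": 0, "spin": 0}, {"x": -42, "y": -20, "z": 0, "spin": 0}, {"x": -42, "y": -20, "z": 0, "spin": 0}, {"x": -42, "y": -20, "z": 0, "spin": 0}, {"x": -42, "y": -20, "z": 0, "spin": 0}, {"x": -42, "y": -20, "z": 0, "spin": 0}, {"x": -42, "y": -20, "z": 0, "spin": 0}, {"x": -42, "y": -20, "z": 0, "spin": 0}], grip=1, newtons=40)

```text
time: 2.35
position: [0.4593, 0.3506, 0.2229]
tool_rot: [0.135, 0.991, 0.003, 0.001]
ft_force: [-0.2, -0.2, 0.8]
grip_width: 0.087
```

```bash
python3 - <<'E'
from h import *
rel([.50,.0,.22],1.26)
rel([.41,-.25,.22],1.26)
E
```

```text
t 2.35 p [459.3 350.6 222.9] yawY 1.2994 zax [ 0.002  0.006 -1.   ] F [-0.2 -0.2  0.8] M [ 0.03  0.02 -0.05] g 87.0 q [ 0.46  0.46  1.56  0.    1.12 -0.85]
shift [-133.2 -326.8    0.8] spin 0.0394
t 2.35 p [459.3 350.6 222.9] yawY 1.2994 zax [ 0.002  0.006 -1.   ] F [-0.2 -0.2  0.8] M [ 0.03  0.02 -0.05] g 87.0 q [ 0.46  0.46  1.56  0.    1.12 -0.85]
shift [-113.5 -591.8   -1. ] spin 0.0394
```

Call:
play_rows(commands=[{"x": -15, "y": -43, "z": 0, "spin": 0.005}, {"x": -15, "y": -43, "z": 0, "spin": 0.005}, {"x": -15, "y": -43, "z": 0, "spin": 0.005}, {"x": -15, "y": -43, "z": 0, "spin": 0.005}, {"x": -15, "y": -43, "z": 0, "spin": 0.005}, {"x": -15, "y": -43, "z": 0, "spin": 0.005}, {"x": -15, "y": -43, "z": 0, "spin": 0.005}, {"x": 0, "y": -48, "z": 0, "spin": 0.005}])

```text
time: 3.15
position: [0.4704, -0.0276, 0.2219]
tool_rot: [0.156, 0.988, 0.005, 0.009]
ft_force: [1.2, -0.2, 0.5]
grip_width: 0.0869
```

```bash
python3 - <<'E'
from h import *
o,M=st(); c=cams.camera('wrist'); save(c['img'],'w1')
rel([.407,-.247,.20],1.254)
E
```

```text
t 3.15 p [470.4 -27.6 221.9] yawY 1.2575 zax [ 0.019  0.007 -1.   ] F [ 1.2 -0.2  0.5] M [-0.01 -0.04  0.01] g 86.9 q [-0.3   0.31  1.82  0.01  0.99 -1.57]
t 3.2 p [467.2 -33.9 221.4] yawY 1.2529 zax [ 0.014  0.003 -1.   ] F [-1.6 -3.4  0.5] M [-0.12  0.11  0.05] g 87.1 q [-0.32  0.31  1.82  0.01  0.99 -1.57]
shift [  -9.2 -221.4   20. ] spin -0.0011
```

View pics/w1.png

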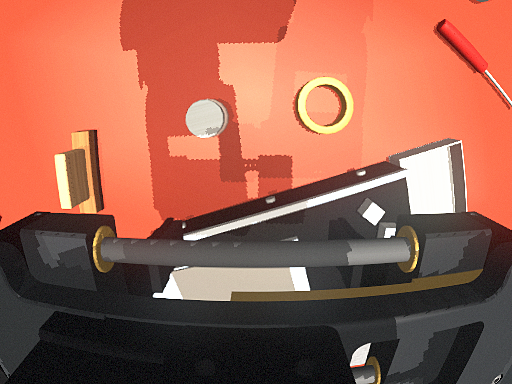

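Call:
play_rows(commands=[{"x": -14, "y": -44, "z": 0, "spin": 0}, {"x": -14, "y": -44, "z": 0, "spin": 0}, {"x": -14, "y": -44, "z": 0, "spin": 0}, {"x": -14, "y": -44, "z": 0, "spin": 0}, {"x": -14, "y": -40, "z": 0, "spin": 0}, {"x": 0, "y": 0, "z": 0, "spin": 0}, {"x": 0, "y": 0, "z": 0, "spin": 0}])

```text
time: 3.9
position: [0.4648, -0.2677, 0.2217]
tool_rot: [0.162, 0.987, 0.002, 0.009]
ft_force: [0.1, 0.8, 0.2]
grip_width: 0.0867
```

```bash
python3 - <<'E'
from h import *
o,M=st(); c=cams.camera('wrist'); save(c['img'],'w2'); np.save('w2.npy',[o,c],allow_pickle=True)
E
```

```text
t 3.9 p [ 464.8 -267.7  221.7] yawY 1.2457 zax [ 0.018  0.001 -1.   ] F [0.1 0.8 0.2] M [ 0.01 -0.01 -0.02] g 86.7 q [-0.74  0.4   1.67  0.01  1.06 -1.99]
```

View pics/w2.png

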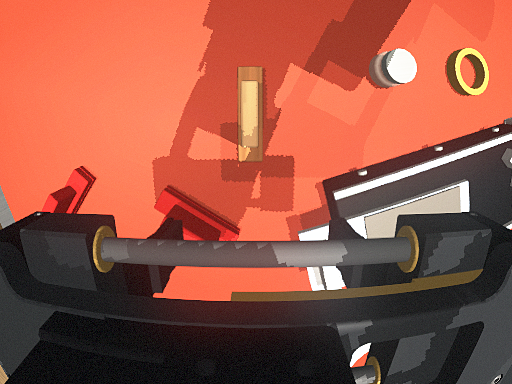

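```bash
python3 - <<'E'
from h import *
o,c=np.load('w2.npy',allow_pickle=True)
save(c['img'],'w2c',(225,60,280,170),5.4)
E
```

```text
(no output)
```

View pics/w2c.png

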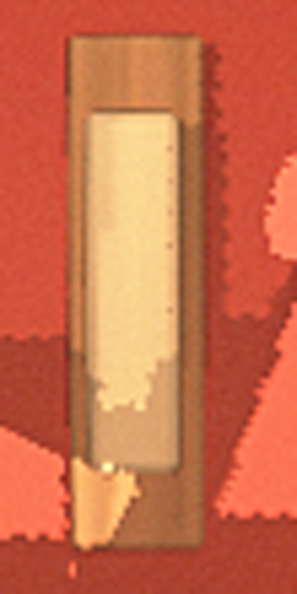

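```bash
python3 - <<'E'
from h import *
o,c=np.load('w2.npy',allow_pickle=True)
def g(l,z):
    P=[]
    for u,v in l:
        a,d=wray(c,o,((u+.5)/5.4-.5+225,(v+.5)/5.4-.5+60)); P.append(a+d*(z-a[2])/d[2])
    P=np.array(P); print(np.round(P.mean(0)*1e3,1), np.linalg.norm(P[0]-P[1])*1e3,np.linalg.norm(P[0]-P[3])*1e3)
    d=P[2]+P[3]-P[0]-P[1]; e=P[1]+P[2]-P[0]-P[3]
    print('x dir yaw',np.arctan2(d[1],d[0]),'y',np.arctan2(e[1],e[0]))
g([(88,110),(179,110),(179,470),(90,468)],.078)
g([(70,36),(203,38),(203,545),(72,545)],.026)
E
```

```text
[ 394.9 -250.2   78. ] 16.88823680075823 67.90872896897079
x dir yaw -0.3229960253813762 y 1.2318500996914559
[ 395.1 -250.3   26. ] 28.932233803256647 113.63406789176126
x dir yaw -0.32366436410374955 y 1.235705200474799
```

```bash
python3 - <<'E'
from h import *
rel([.3955,-.2503,.13],1.247)
E
```

```text
t 3.95 p [ 465.2 -267.8  221.8] yawY 1.2467 zax [ 0.018 -0.001 -1.   ] F [ 0.4 -0.8 -0.2] M [-0.06 -0.02 -0.01] g 87.0 q [-0.74  0.4   1.67  0.01  1.06 -1.99]
shift [73.2 -6.1 90.5] spin -0.0003
```

Call:
play_rows(commands=[{"x": 24, "y": -2, "z": 0, "spin": 0}, {"x": 24, "y": -2, "z": 10, "spin": 0}, {"x": 24, "y": -2, "z": 20, "spin": 0}, {"x": 0, "y": 0, "z": 30, "spin": 0}, {"x": 0, "y": 0, "z": 30, "spin": 0}, {"x": 0, "y": 0, "z": 0, "spin": 0}])

```text
time: 4.55
position: [0.396, -0.2409, 0.1305]
tool_rot: [0.156, 0.988, 0.001, 0.01]
ft_force: [0.2, -0.2, 0.3]
grip_width: 0.0872
```

```bash
python3 - <<'E'
from h import *
rel([.3955,-.2503,.042],1.247)
c=cams.camera('wrist'); save(c['img'],'w3')
c=cams.camera('side'); save(c['img'],'s3')
E
```

```text
t 4.55 p [ 396.  -240.9  130.5] yawY 1.2582 zax [ 0.021 -0.001 -1.   ] F [ 0.2 -0.2  0.3] M [ 0.02  0.03 -0.03] g 87.2 q [-0.8   0.46  1.93  0.02  0.73 -2.07]
shift [-0.6 -9.6 88.5] spin 0.0112
```

View pics/s3.png

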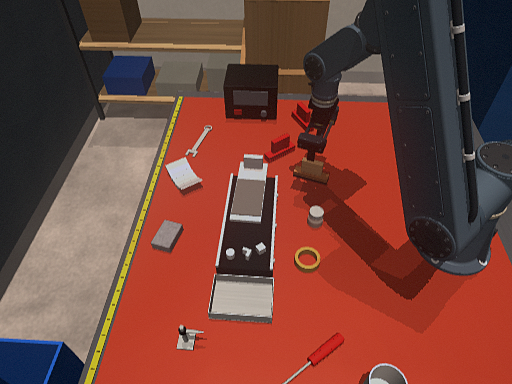

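Call:
play_rows(commands=[{"x": 0, "y": -9, "z": 0, "spin": 0.011}, {"x": 0, "y": 0, "z": 25, "spin": 0}, {"x": 0, "y": 0, "z": 25, "spin": 0}, {"x": 0, "y": 0, "z": 25, "spin": 0}, {"x": 0, "y": 0, "z": 12, "spin": 0}, {"x": 0, "y": 0, "z": 0, "spin": 0}])

```text
time: 5.25
position: [0.4068, -0.2622, 0.0534]
tool_rot: [0.16, 0.987, -0.009, 0.024]
ft_force: [-0.4, 0.4, 0.3]
grip_width: 0.0871
```

```bash
python3 - <<'E'
from h import *
rel([.3955,-.2503,.042],1.247)
E
```

```text
t 5.25 p [ 406.8 -262.2   53.4] yawY 1.2486 zax [ 0.044 -0.026 -0.999] F [-0.4  0.4  0.3] M [ 0.02  0.05 -0.01] g 87.1 q [-0.81  0.62  1.96  0.03  0.51 -2.09]
shift [15.   7.9 10.5] spin 0.0016
```

Call:
play_rows(commands=[{"x": 5, "y": 3, "z": 0, "spin": 0}, {"x": 5, "y": 3, "z": 0, "spin": 0}, {"x": 5, "y": 2, "z": 0, "spin": 0}, {"x": 0, "y": 0, "z": 0, "spin": 0}])

```text
time: 5.65
position: [0.3961, -0.2513, 0.0564]
tool_rot: [0.16, 0.987, -0.012, 0.027]
ft_force: [-0.4, 0.4, 0.1]
grip_width: 0.0872
```

```bash
python3 - <<'E'
from h import *
rel([.3955,-.2503,.042],1.247)
E
```

```text
t 5.65 p [ 396.1 -251.3   56.4] yawY 1.2484 zax [ 0.05  -0.032 -0.998] F [-0.4  0.4  0.1] M [0.   0.03 0.01] g 87.2 q [-0.81  0.61  2.    0.03  0.48 -2.09]
shift [ 1.7  1.  14.3] spin 0.0014
```

Call:
play_rows(commands=[{"x": 1, "y": 1, "z": 7, "spin": 0}, {"x": 1, "y": 0, "z": 7, "spin": 0}, {"x": 0, "y": 0, "z": 0, "spin": 0}])

```text
time: 5.95
position: [0.3956, -0.2506, 0.0423]
tool_rot: [0.16, 0.987, -0.013, 0.028]
ft_force: [0.2, 0.3, -0.9]
grip_width: 0.0873
```

```bash
python3 - <<'E'
from h import *
rel([.3955,-.2503,.042],1.247)
E
```

```text
t 5.95 p [ 395.6 -250.6   42.3] yawY 1.2485 zax [ 0.052 -0.034 -0.998] F [ 0.2  0.3 -0.9] M [ 0.07  0.03 -0.05] g 87.3 q [-0.81  0.64  2.01  0.03  0.43 -2.09]
shift [0.2 0.2 0.3] spin 0.0015
```

Position is right, so I'll grip.

Call:
play_rows(commands=[{"x": 0, "y": 0, "z": 0, "spin": 0}, {"x": 0, "y": 0, "z": 0, "spin": 0}, {"x": 0, "y": 0, "z": 0, "spin": 0}, {"x": 0, "y": 0, "z": 0, "spin": 0}, {"x": 0, "y": 0, "z": 0, "spin": 0}, {"x": 0, "y": 0, "z": 0, "spin": 0}], grip=0, newtons=40)

```text
time: 6.55
position: [0.3958, -0.2508, 0.0416]
tool_rot: [0.16, 0.987, -0.013, 0.028]
ft_force: [0.1, 0.4, 0.5]
grip_width: 0.0466
```

```bash
python3 - <<'E'
from h import *
rel([.3955,-.2503,.15],1.247)
E
```

```text
t 6.55 p [ 395.8 -250.8   41.6] yawY 1.2484 zax [ 0.051 -0.034 -0.998] F [0.1 0.4 0.5] M [-0.02  0.01 -0.03] g 46.6 q [-0.81  0.64  2.01  0.03  0.43 -2.09]
shift [  -5.9   -1.3 -108.2] spin 0.0014
```

Call:
play_rows(commands=[{"x": 0, "y": 0, "z": 0, "spin": 0}, {"x": 0, "y": 0, "z": 0, "spin": 0}, {"x": 0, "y": 0, "z": 0, "spin": 0}, {"x": 0, "y": 0, "z": 0, "spin": 0}, {"x": 0, "y": 0, "z": 0, "spin": 0}, {"x": 0, "y": 0, "z": 0, "spin": 0}, {"x": 0, "y": 0, "z": 0, "spin": 0}])

```text
time: 7.25
position: [0.3959, -0.2508, 0.0419]
tool_rot: [0.16, 0.987, -0.013, 0.028]
ft_force: [-0.9, 0.2, -0.2]
grip_width: 0.0173
```

Call:
play_rows(commands=[{"x": 0, "y": 0, "z": -10, "spin": 0}, {"x": 0, "y": 0, "z": -20, "spin": 0}, {"x": -2, "y": 0, "z": -25, "spin": 0}, {"x": -2, "y": 0, "z": -25, "spin": 0}, {"x": -2, "y": 0, "z": -25, "spin": 0}, {"x": 0, "y": 0, "z": -20, "spin": 0}, {"x": 0, "y": 0, "z": -20, "spin": 0}])

```text
time: 7.95
position: [0.3903, -0.2442, 0.1912]
tool_rot: [0.16, 0.987, -0.009, 0.023]
ft_force: [0.2, -0.4, -2.9]
grip_width: 0.0179
```

```bash
python3 - <<'E'
from h import *
st(); c=cams.camera('wrist'); save(c['img'],'w4')
c=cams.camera('side'); save(c['img'],'s4')
E
```

```text
t 7.95 p [ 390.3 -244.2  191.2] yawY 1.2485 zax [ 0.042 -0.025 -0.999] F [ 0.2 -0.4 -2.9] M [ 0.02  0.05 -0.01] g 17.9 q [-0.81  0.34  1.9   0.02  0.85 -2.07]
```

View pics/s4.png

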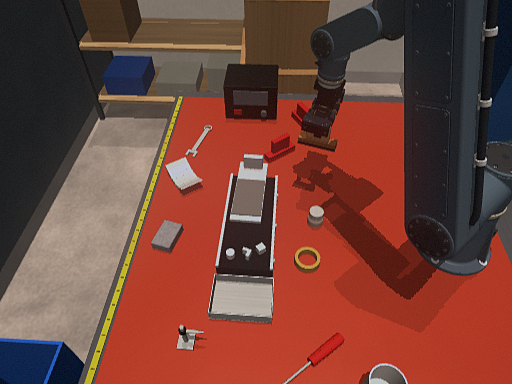

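View pics/w4.png

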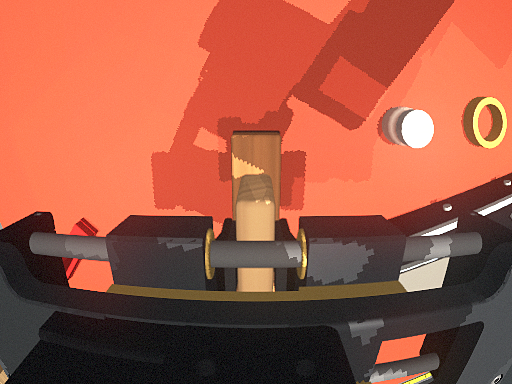

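Call:
play_rows(commands=[{"x": -10, "y": 0, "z": 0, "spin": -0.1}, {"x": -10, "y": 0, "z": 0, "spin": -0.1}, {"x": -10, "y": 0, "z": 0, "spin": -0.1}, {"x": 0, "y": 0, "z": 0, "spin": 0}])

```text
time: 8.45
position: [0.419, -0.2501, 0.1918]
tool_rot: [0.006, 1.0, -0.013, 0.021]
ft_force: [-0.1, 0.1, -2.1]
grip_width: 0.0173
```

```bash
python3 - <<'E'
from h import *
rel([.588,.0362,.19],1.552)
E
```

```text
t 8.45 p [ 419.  -250.1  191.8] yawY 1.5586 zax [ 0.043 -0.026 -0.999] F [-0.1  0.1 -2.1] M [0.12 0.08 0.02] g 17.3 q [-0.77  0.37  1.84  0.01  0.88 -2.34]
shift [-165.5  288.3    1.5] spin 0.0066
```

Call:
play_rows(commands=[{"x": -21, "y": 36, "z": 0, "spin": 0}, {"x": -21, "y": 36, "z": 0, "spin": 0}, {"x": -21, "y": 36, "z": 0, "spin": 0}, {"x": -21, "y": 36, "z": 0, "spin": 0}, {"x": -21, "y": 36, "z": 0, "spin": 0}, {"x": -21, "y": 36, "z": 0, "spin": 0}, {"x": -21, "y": 36, "z": 0, "spin": 0}, {"x": 0, "y": 0, "z": 0, "spin": 0}])

```text
time: 9.25
position: [0.5685, 0.0068, 0.1822]
tool_rot: [0.019, 1.0, -0.01, 0.013]
ft_force: [0.1, -0.7, -1.9]
grip_width: 0.0177
```

```bash
python3 - <<'E'
from h import *
rel([.588,.0362,.18],1.552)
c=cams.camera('wrist'); save(c['img'],'w5')
E
```

```text
t 9.25 p [568.5   6.8 182.2] yawY 1.532 zax [ 0.026 -0.021 -0.999] F [ 0.1 -0.7 -1.9] M [0.   0.09 0.  ] g 17.7 q [-0.18  0.49  1.64 -0.02  0.98 -1.7 ]
shift [-18.3  30.2   2.1] spin -0.02
```

View pics/w5.png

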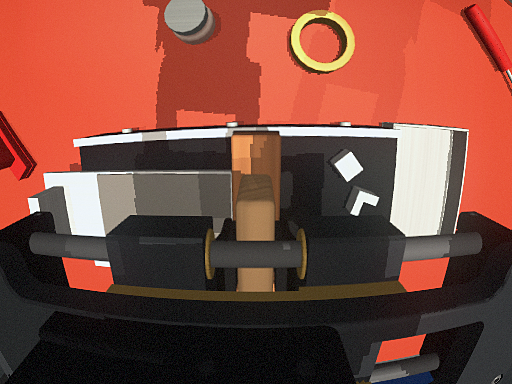

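Call:
play_rows(commands=[{"x": -6, "y": 10, "z": 0, "spin": -0.01}, {"x": -6, "y": 10, "z": 0, "spin": -0.01}, {"x": -6, "y": 10, "z": 0, "spin": 0}, {"x": 0, "y": 0, "z": 0, "spin": 0}])

```text
time: 9.7
position: [0.5833, 0.0342, 0.1792]
tool_rot: [0.012, 1.0, -0.011, 0.008]
ft_force: [-0.5, -1.2, -2.5]
grip_width: 0.0179
```

```bash
python3 - <<'E'
from h import *
o,M=rel([.588,.0362,.13],1.552) and st()
c=cams.camera('wrist'); save(c['img'],'w6'); np.save('w6.npy',[o,c],allow_pickle=True)
D=np.array([.587,-.0208,-.0188])
def dw(x,y,z): 
    c_,s_=np.cos(D[2]),np.sin(D[2]); return [D[0]+c_*x-s_*y,D[1]+s_*x+c_*y,z]
im=c['img'].copy()
for p in [(-.075,.17,.068),(-.067,.17,.06),(-.067,.17,.068),(-.075,-.17,.068),(-.075,0,.068)]:
    u=wproj(c,o,dw(*p)); print(p,np.round(u,1)); cv2.circle(im,tuple(int(round(v)) for v in u),3,(0,255,0),1)
save(im,'w6m',(0,80,512,260),1.5)
E
```

```text
t 9.7 p [583.3  34.2 179.2] yawY 1.5469 zax [ 0.016 -0.022 -1.   ] F [-0.5 -1.2 -2.5] M [ 0.03  0.03 -0.02] g 17.9 q [-0.12  0.52  1.59 -0.02  1.01 -1.66]
shift [-3.8  3.2 49.2] spin -0.0051
t 9.7 p [583.3  34.2 179.2] yawY 1.5469 zax [ 0.016 -0.022 -1.   ] F [-0.5 -1.2 -2.5] M [ 0.03  0.03 -0.02] g 17.9 q [-0.12  0.52  1.59 -0.02  1.01 -1.66]
(-0.075, 0.17, 0.068) [379.2 118.9]
(-0.067, 0.17, 0.06) [375.9 126.8]
(-0.067, 0.17, 0.068) [378.9 127.3]
(-0.075, -0.17, 0.068) [ 51.3 128.2]
(-0.075, 0, 0.068) [197.8 116.1]
```

View pics/w6m.png

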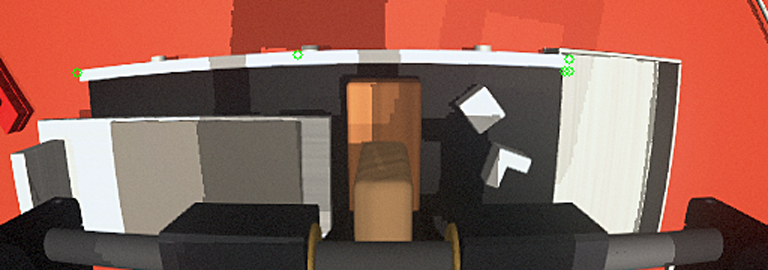

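Call:
play_rows(commands=[{"x": -3, "y": 3, "z": 10, "spin": -0.005}, {"x": 0, "y": 0, "z": 15, "spin": 0}, {"x": 0, "y": 0, "z": 15, "spin": 0}, {"x": 0, "y": 0, "z": 8, "spin": 0}, {"x": 0, "y": 0, "z": 0, "spin": 0}])

```text
time: 10.25
position: [0.5868, 0.0337, 0.1283]
tool_rot: [0.01, 1.0, -0.012, 0.008]
ft_force: [0.6, -0.2, -2.9]
grip_width: 0.0179
```

```bash
python3 - <<'E'
from h import *
rel([.587,.0362,.109],1.552)
c=cams.camera('side'); save(c['img'],'s7',(200,120,300,280),4)
c=cams.camera('scene'); save(c['img'],'c7',(200,120,370,250),4)
E
```

```text
t 10.25 p [586.8  33.7 128.3] yawY 1.5497 zax [ 0.015 -0.023 -1.   ] F [ 0.6 -0.2 -2.9] M [ 0.08 -0.01  0.02] g 17.9 q [-0.12  0.6   1.62 -0.03  0.9  -1.65]
shift [ 0.2  3.  19.2] spin -0.0023
```

View pics/s7.png

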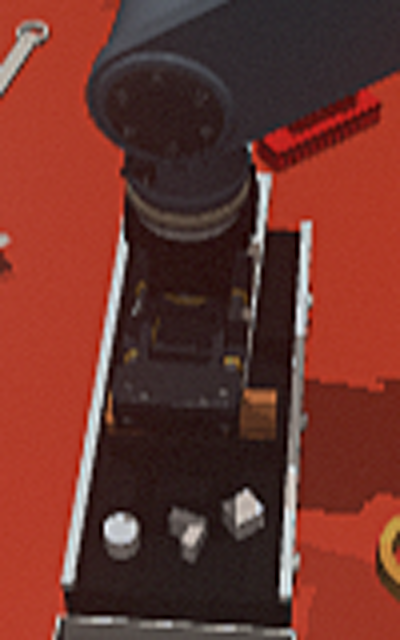

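View pics/c7.png

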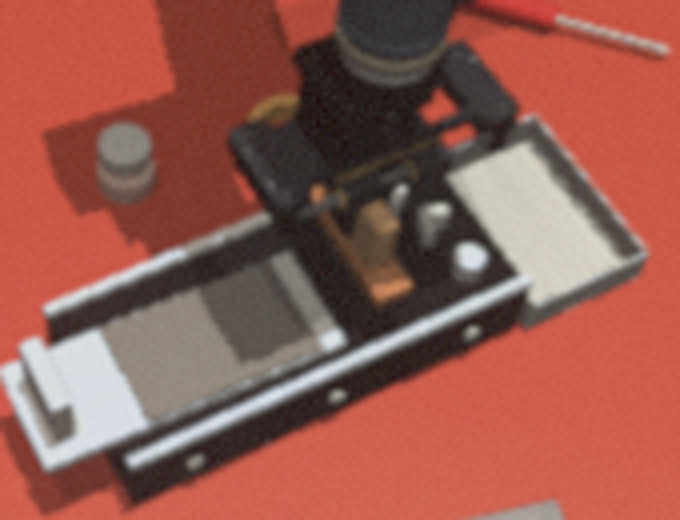

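Call:
play_rows(commands=[{"x": 2.5, "y": 2, "z": 6, "spin": 0}, {"x": 0, "y": 0, "z": 6, "spin": 0}, {"x": 0, "y": 0, "z": 6, "spin": 0}, {"x": 0, "y": 0, "z": 0, "spin": 0}])

```text
time: 10.75
position: [0.5866, 0.0353, 0.1119]
tool_rot: [0.01, 1.0, -0.012, 0.011]
ft_force: [-0.6, -0.0, -2.1]
grip_width: 0.018
```

```bash
python3 - <<'E'
from h import *
rel([.5845,.0362,.109],1.552)
c=cams.camera('side'); save(c['img'],'s8',(200,150,300,280),4.5)
c=cams.camera('scene'); save(c['img'],'c8',(250,140,350,220),6)
E
```

```text
t 10.75 p [586.6  35.3 111.9] yawY 1.5497 zax [ 0.022 -0.024 -0.999] F [-0.6 -0.  -2.1] M [0.01 0.13 0.02] g 18.0 q [-0.12  0.62  1.64 -0.03  0.86 -1.65]
shift [2.2 0.9 2.8] spin -0.0023
```

View pics/s8.png

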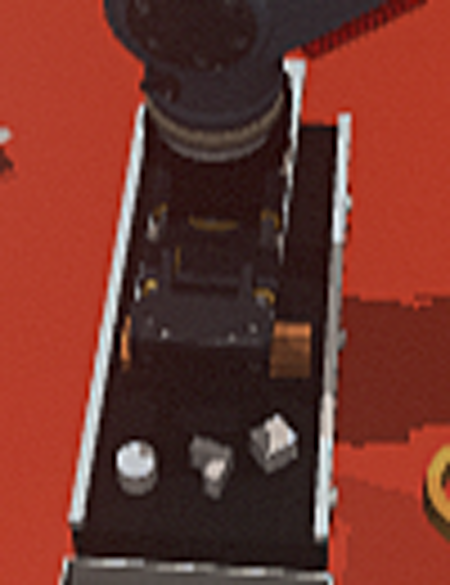

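View pics/c8.png

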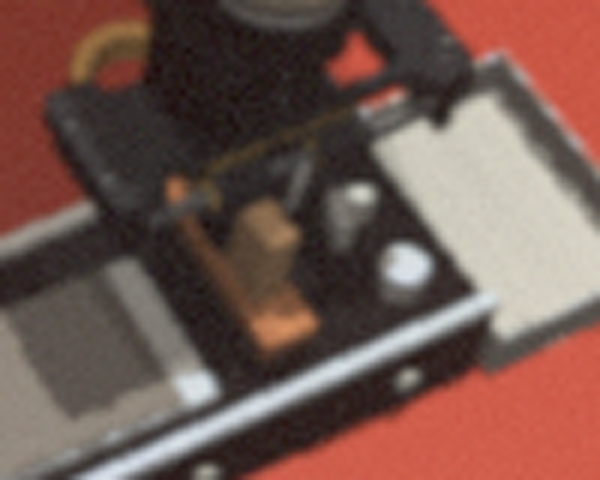

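Call:
play_rows(commands=[{"x": 2, "y": 1, "z": 1, "spin": 0}, {"x": 0, "y": 0, "z": 0, "spin": 0}])

```text
time: 11.05
position: [0.5855, 0.0363, 0.1117]
tool_rot: [0.01, 1.0, -0.012, 0.012]
ft_force: [0.0, 0.6, -2.8]
grip_width: 0.0178
```

```bash
python3 - <<'E'
from h import *
rel([.585+.0023,.0362+.115,.110],1.552)
E
```

```text
t 11.05 p [585.5  36.3 111.7] yawY 1.5496 zax [ 0.024 -0.024 -0.999] F [ 0.   0.6 -2.8] M [ 0.09  0.06 -0.02] g 17.8 q [-0.12  0.62  1.64 -0.03  0.86 -1.65]
shift [  0.6 114.9  -1. ] spin -0.0024
```

Call:
play_rows(commands=[{"x": 0, "y": 0, "z": 4, "spin": 0}, {"x": 0, "y": 15, "z": 0, "spin": 0}, {"x": 0, "y": 20, "z": -0.5, "spin": 0}, {"x": 0, "y": 25, "z": -0.5, "spin": 0}])

```text
time: 11.45
position: [0.5877, 0.0963, 0.1073]
tool_rot: [0.013, 1.0, -0.012, 0.013]
ft_force: [-0.4, -0.2, -1.7]
grip_width: 0.0178
```

```bash
python3 - <<'E'
from h import *
rel([.585+.0023,.0362+.115,.108],1.552)
c=cams.camera('side'); save(c['img'],'s9',(200,150,300,280),4.5)
E
```

```text
t 11.45 p [587.7  96.3 107.3] yawY 1.544 zax [ 0.025 -0.025 -0.999] F [-0.4 -0.2 -1.7] M [-0.03  0.03 -0.02] g 17.8 q [-0.01  0.63  1.62 -0.03  0.86 -1.54]
shift [ 1.9 54.9 -2.1] spin -0.008
```

View pics/s9.png

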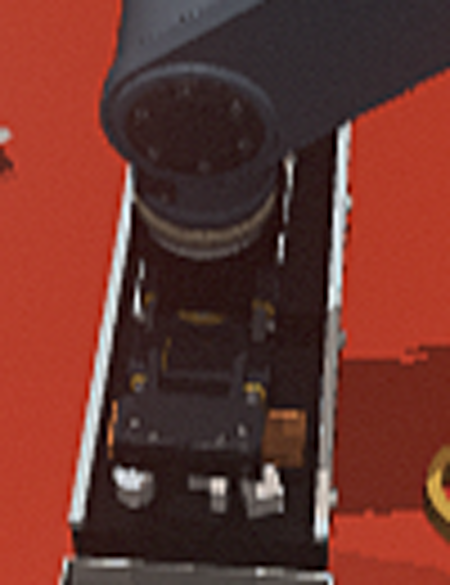

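Call:
play_rows(commands=[{"x": 1, "y": 20, "z": -0.5, "spin": -0.005}, {"x": 1, "y": 30, "z": -0.5, "spin": 0}, {"x": 0, "y": 12, "z": 0, "spin": 0}, {"x": 0, "y": 0, "z": 0, "spin": 0}])

```text
time: 11.9
position: [0.5861, 0.1694, 0.1067]
tool_rot: [0.008, 1.0, -0.011, 0.013]
ft_force: [-0.2, 0.4, -2.7]
grip_width: 0.018
```

```bash
python3 - <<'E'
from h import *
st()
c=cams.camera('side'); save(c['img'],'s10',(200,200,300,330),4.5)
c=cams.camera('scene'); save(c['img'],'c10',(280,130,380,210),6)
E
```

```text
t 11.9 p [586.1 169.4 106.7] yawY 1.5551 zax [ 0.026 -0.021 -0.999] F [-0.2  0.4 -2.7] M [0.07 0.01 0.  ] g 18.0 q [ 0.11  0.65  1.58 -0.03  0.89 -1.43]
```

View pics/s10.png

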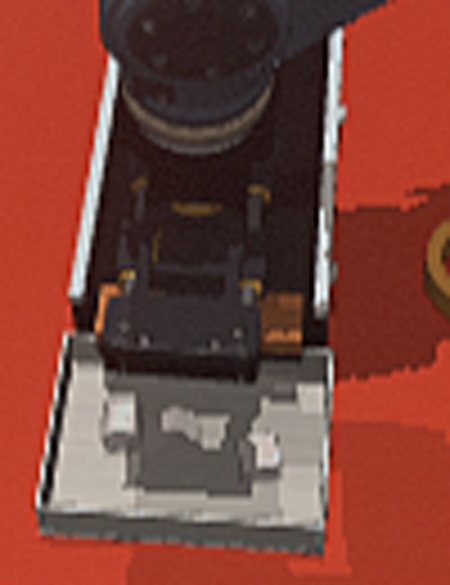

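View pics/c10.png

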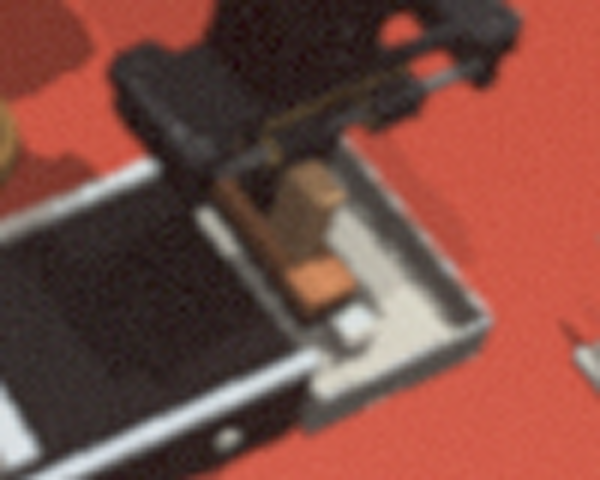

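Call:
play_rows(commands=[{"x": 0, "y": 0, "z": -8, "spin": 0}, {"x": 0, "y": 0, "z": -25, "spin": 0}, {"x": 0, "y": 0, "z": -25, "spin": 0}, {"x": 0, "y": 0, "z": -25, "spin": 0}, {"x": 0, "y": 0, "z": -8, "spin": 0}, {"x": 0, "y": 0, "z": 0, "spin": 0}])

```text
time: 12.6
position: [0.5837, 0.1626, 0.2016]
tool_rot: [0.013, 1.0, -0.012, 0.011]
ft_force: [-0.3, -0.1, -1.4]
grip_width: 0.0178
```

```bash
python3 - <<'E'
from h import *
rel([.419,-.24,.195],1.56)
c=cams.camera('side'); save(c['img'],'s11',(200,200,300,330),4.5)
E
```

```text
t 12.6 p [583.7 162.6 201.6] yawY 1.545 zax [ 0.022 -0.024 -0.999] F [-0.3 -0.1 -1.4] M [-0.04  0.01  0.  ] g 17.8 q [ 0.1   0.52  1.52 -0.03  1.09 -1.43]
shift [ 154.6 -406.4   12.8] spin -0.015
```

View pics/s11.png

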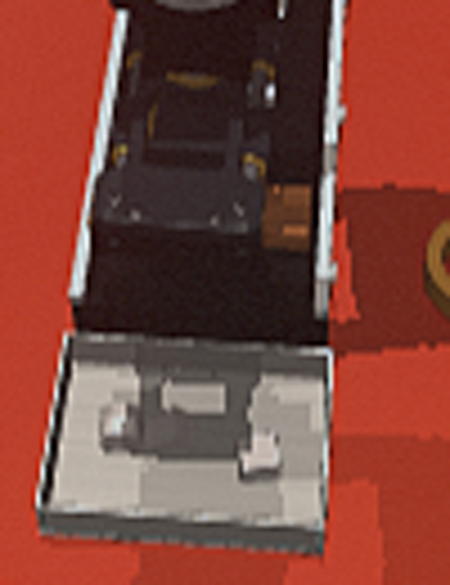

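Call:
play_rows(commands=[{"x": 10, "y": -46, "z": 1, "spin": 0}, {"x": 15, "y": -46, "z": 1, "spin": 0}, {"x": 18, "y": -46, "z": 1, "spin": 0}, {"x": 19, "y": -45, "z": 1, "spin": 0}, {"x": 19, "y": -45, "z": 1, "spin": 0}, {"x": 19, "y": -45, "z": 1, "spin": 0}, {"x": 19, "y": -45, "z": 1, "spin": 0}, {"x": 19, "y": -45, "z": 1, "spin": 0}])

```text
time: 13.45
position: [0.4321, -0.2003, 0.1891]
tool_rot: [0.008, 1.0, -0.009, 0.006]
ft_force: [1.5, 0.4, -2.4]
grip_width: 0.0175
```

```bash
python3 - <<'E'
from h import *
rel([.3955,-.2503,.19],1.247)
c=cams.camera('side'); save(c['img'],'s12',(200,150,300,330),3.3)
c=cams.camera('scene'); save(c['img'],'c12',(190,130,380,250),4)
E
```

```text
t 13.45 p [ 432.1 -200.3  189.1] yawY 1.5551 zax [ 0.012 -0.018 -1.   ] F [ 1.5  0.4 -2.4] M [-0.02 -0.01  0.02] g 17.5 q [-0.66  0.37  1.85 -0.01  0.9  -2.21]
shift [ 35.8 -50.6  -0.5] spin 0.3081
```

View pics/s12.png

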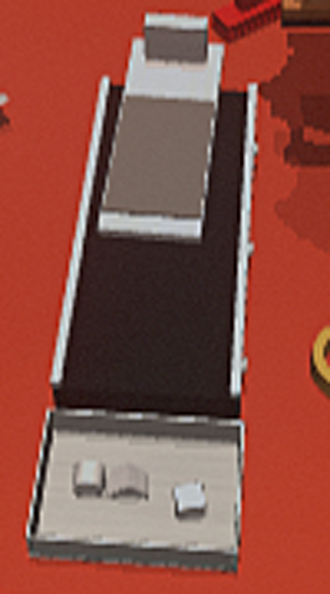

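View pics/c12.png

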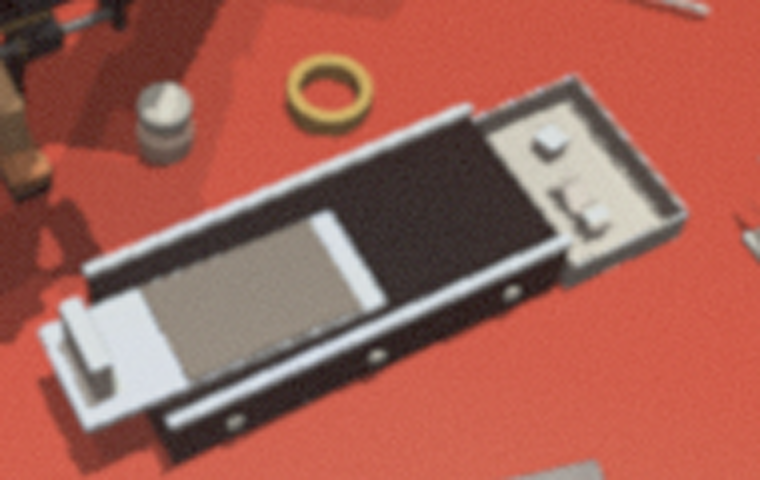

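Call:
play_rows(commands=[{"x": 8, "y": -14, "z": 0, "spin": 0.1}, {"x": 8, "y": -14, "z": 0, "spin": 0.1}, {"x": 8, "y": -12, "z": 0, "spin": 0.1}, {"x": 0, "y": 0, "z": 0, "spin": 0}])

```text
time: 13.95
position: [0.3989, -0.242, 0.1855]
tool_rot: [0.17, 0.985, -0.007, 0.004]
ft_force: [0.5, 0.7, -3.0]
grip_width: 0.0175
```

```bash
python3 - <<'E'
from h import *
rel([.3955,-.2503,.06],1.247)
E
```

```text
t 13.95 p [ 398.9 -242.   185.5] yawY 1.2289 zax [ 0.006 -0.014 -1.   ] F [ 0.5  0.7 -3. ] M [-0.01 -0.07 -0.  ] g 17.5 q [-0.78  0.37  1.87 -0.01  0.89 -2.01]
shift [  1.7  -7.5 125.6] spin -0.0181
```

Call:
play_rows(commands=[{"x": 0, "y": -4, "z": 20, "spin": -0.01}, {"x": 0, "y": -2, "z": 25, "spin": 0}, {"x": 0, "y": 0, "z": 25, "spin": 0}, {"x": 0, "y": 0, "z": 25, "spin": 0}, {"x": 0, "y": 0, "z": 20, "spin": 0}, {"x": 0, "y": 0, "z": 5, "spin": 0}, {"x": 0, "y": 0, "z": 0, "spin": 0}])

```text
time: 14.65
position: [0.4005, -0.2449, 0.0592]
tool_rot: [0.158, 0.987, -0.005, 0.004]
ft_force: [0.4, 0.7, -2.5]
grip_width: 0.0182
```

```bash
python3 - <<'E'
from h import *
rel([.3955,-.2503,.043],1.247)
c=cams.camera('side'); save(c['img'],'s13',(260,110,360,210),6)
E
```

```text
t 14.65 p [ 400.5 -244.9   59.2] yawY 1.2529 zax [ 0.006 -0.011 -1.   ] F [ 0.4  0.7 -2.5] M [-0.04  0.01 -0.03] g 18.2 q [-0.79  0.61  1.96 -0.01  0.56 -2.03]
shift [ 3.2 -6.5 16.2] spin 0.0059
```

View pics/s13.png

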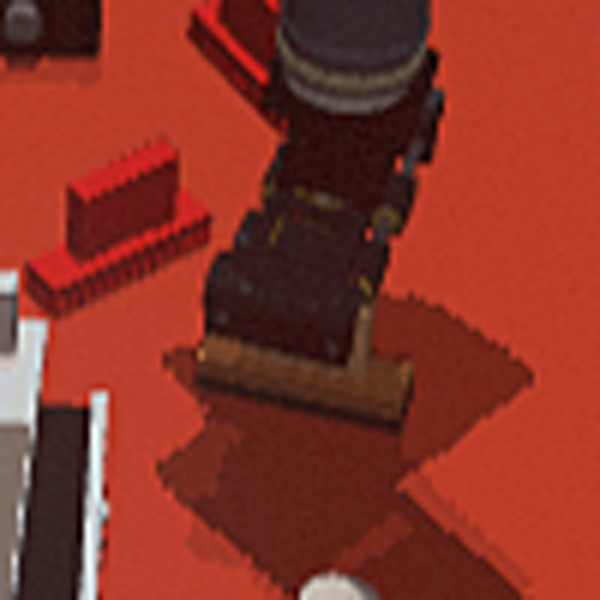

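Call:
play_rows(commands=[{"x": 0, "y": 0, "z": 5, "spin": 0}, {"x": 0, "y": 0, "z": 5, "spin": 0}, {"x": 0, "y": 0, "z": 3, "spin": 0}, {"x": 0, "y": 0, "z": 2, "spin": 0}])

```text
time: 15.1
position: [0.4028, -0.2464, 0.0463]
tool_rot: [0.157, 0.987, -0.007, 0.007]
ft_force: [-0.3, -0.5, -2.1]
grip_width: 0.0178
```

Call:
play_rows(commands=[{"x": 0, "y": 0, "z": 0.7, "spin": 0}, {"x": 0, "y": 0, "z": 0.7, "spin": 0}])

```text
time: 15.3
position: [0.403, -0.2467, 0.045]
tool_rot: [0.158, 0.987, -0.007, 0.007]
ft_force: [-0.6, 0.9, -2.6]
grip_width: 0.0177
```

Call:
play_rows(commands=[{"x": 0, "y": 0, "z": 1, "spin": 0}, {"x": 0, "y": 0, "z": 1, "spin": 0}, {"x": 0, "y": 0, "z": 0, "spin": 0}])

```text
time: 15.6
position: [0.4027, -0.2467, 0.0439]
tool_rot: [0.158, 0.987, -0.007, 0.007]
ft_force: [0.4, 1.0, -1.4]
grip_width: 0.0177
```

Call:
play_rows(commands=[{"x": 0, "y": 0, "z": 0, "spin": 0}, {"x": 0, "y": 0, "z": 0, "spin": 0}, {"x": 0, "y": 0, "z": 0, "spin": 0}, {"x": 0, "y": 0, "z": 0, "spin": 0}, {"x": 0, "y": 0, "z": 0, "spin": 0}, {"x": 0, "y": 0, "z": 0, "spin": 0}], grip=1)

```text
time: 16.2
position: [0.4035, -0.2475, 0.0443]
tool_rot: [0.158, 0.987, -0.008, 0.008]
ft_force: [-0.4, 0.5, 0.4]
grip_width: 0.0576
```

Call:
play_rows(commands=[{"x": 0, "y": 0, "z": -8, "spin": 0}, {"x": 0, "y": 0, "z": -15, "spin": 0}, {"x": 0, "y": 0, "z": -25, "spin": 0}, {"x": 0, "y": 0, "z": -25, "spin": 0}, {"x": 0, "y": 0, "z": -25, "spin": 0}, {"x": 0, "y": 0, "z": -25, "spin": 0}, {"x": 0, "y": 0, "z": -25, "spin": 0}, {"x": 0, "y": 0, "z": 0, "spin": 0}])

```text
time: 17.0
position: [0.4006, -0.2439, 0.2003]
tool_rot: [0.158, 0.987, -0.008, 0.008]
ft_force: [0.7, 0.6, -0.1]
grip_width: 0.0869
```

```bash
python3 - <<'E'
from h import *
rel([.595,-.22,.20],1.526)
c=cams.camera('wrist'); save(c['img'],'w14')
c=cams.camera('side'); save(c['img'],'s14')
E
```

```text
t 17.0 p [ 400.6 -243.9  200.3] yawY 1.2541 zax [ 0.013 -0.017 -1.   ] F [ 0.7  0.6 -0.1] M [-0.04 -0.02 -0.01] g 86.9 q [-0.78  0.34  1.85 -0.    0.92 -2.04]
shift [-177.3   83.2    2.4] spin -0.2719
```

View pics/s14.png

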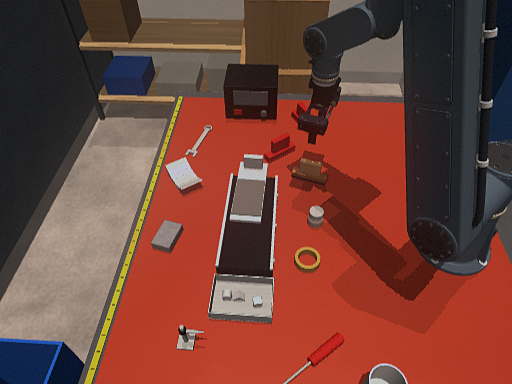

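View pics/w14.png

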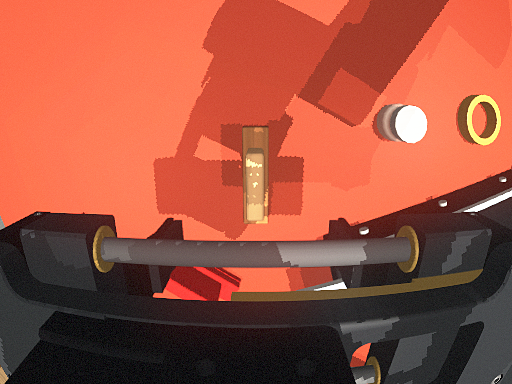

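Call:
play_rows(commands=[{"x": -30, "y": 5, "z": -5, "spin": -0.09}, {"x": -40, "y": 5, "z": -5, "spin": -0.09}, {"x": -40, "y": 5, "z": -5, "spin": -0.09}, {"x": -45, "y": 0, "z": -5, "spin": 0}, {"x": -45, "y": 0, "z": 0, "spin": 0}, {"x": -45, "y": 0, "z": 0, "spin": 0}, {"x": -15, "y": 0, "z": 0, "spin": 0}, {"x": 0, "y": 0, "z": 0, "spin": 0}])

```text
time: 17.9
position: [0.6598, -0.2509, 0.201]
tool_rot: [0.019, 1.0, 0.002, -0.009]
ft_force: [-0.7, -0.4, 0.1]
grip_width: 0.0869
```

```bash
python3 - <<'E'
from h import *
o,M=st()
c=cams.camera('wrist'); save(c['img'],'w15'); np.save('w15.npy',[o,c],allow_pickle=True)
E
```

```text
t 17.9 p [ 659.8 -250.9  201. ] yawY 1.5326 zax [-0.017  0.005 -1.   ] F [-0.7 -0.4  0.1] M [0.01 0.05 0.01] g 86.9 q [-0.52  0.67  1.21 -0.    1.28 -2.05]
```

View pics/w15.png

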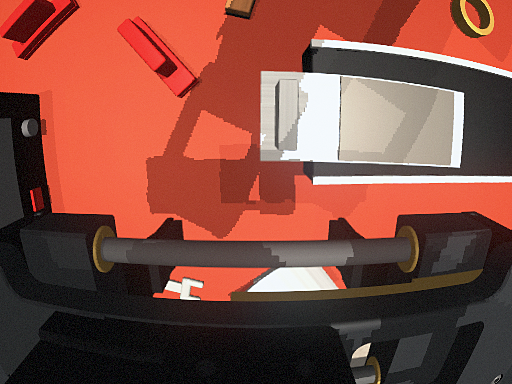

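```bash
python3 - <<'E'
from h import *
o,c=np.load('w15.npy',allow_pickle=True)
save(c['img'],'w15a',(250,30,360,195),3.6)
save(c['img'],'w15b',(400,30,512,195),3.6)
E
```

```text
(no output)
```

View pics/w15a.png

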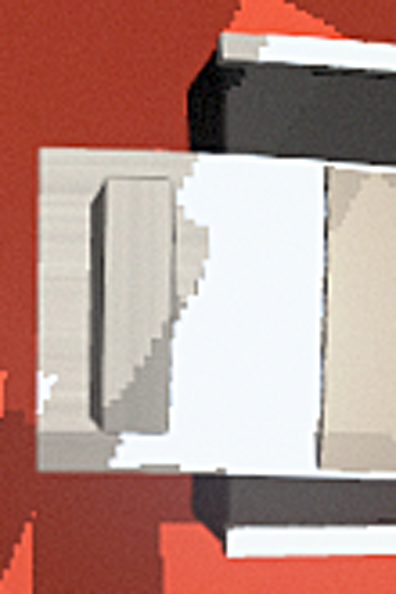

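View pics/w15b.png

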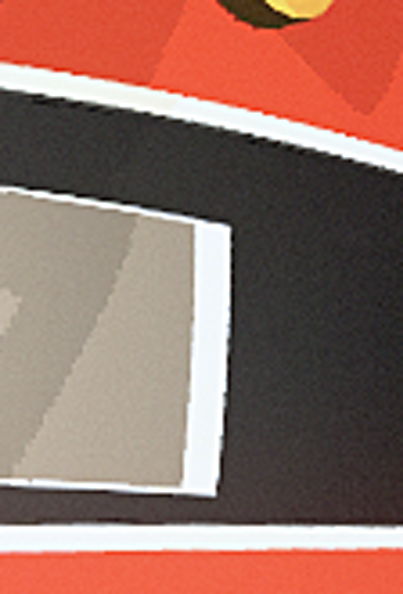

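```bash
cat > fitw.py <<'E'
from h import *
from scipy.optimize import least_squares
def fitw(c,o,pts,lines,x0,name):
    n=len(lines)
    def W(p,l): 
        cc,s=np.cos(p[2]),np.sin(p[2]); return [p[0]+(cc*l[0]-s*l[1])/1e3,p[1]+(s*l[0]+cc*l[1])/1e3,l[2]/1e3]
    def res(p):
        r=[]
        for l,px in pts: r+=list(wproj(c,o,W(p,l))-px)
        for i,((x,z),px) in enumerate(lines): r+=list(wproj(c,o,W(p,(x,p[3+i]*1e3,z)))-px)
        return np.array(r)
    s=least_squares(res,list(x0)+[0.]*n,loss='soft_l1'); print(name,np.round(s.x,4)); print('  res',np.round(res(s.x),1)); return s.x[:3]
def P(l,s,o): return [((x,y,z),((u+.5)/s-.5+o[0],(v+.5)/s-.5+o[1])) for x,y,z,u,v in l]
def L(l,s,o): return [((x,z),((u+.5)/s-.5+o[0],(v+.5)/s-.5+o[1])) for x,z,u,v in l]
E
python3 - <<'E'
from fitw import *
o,c=np.load('w15.npy',allow_pickle=True)
a=(3.6,(250,30)); b=(3.6,(400,30))
p=fitw(c,o,P([(-45,-120,69,38,147),(45,-120,69,38,471),(-30,-106,117,107,178),(-30,-90,117,170,176),(30,-90,117,170,433),(30,-106,117,103,434)],*a)+P([(-45,120,69,231,227),(45,120,69,217,496)],*b),[],[.59,-.12,-.04],'platen')
d=fitw(c,o,P([(-75,-170,68,222,33),(75,-170,68,227,556)],*a),L([(-75,68,0,64),(-75,68,402,148),(75,68,0,550),(75,68,402,546)],*b),[.587,-.02,-.02],'deck')
cc,s=np.cos(p[2]),np.sin(p[2]); print('rib',p[0]+s*.098,p[1]-cc*.098)
E
```

```text
platen [ 0.5913 -0.1232 -0.0449]
  res [ 0.3 -0.1 -0.5  0.2 -0.6 -0.9  1.2  0.3  0.1  0.6 -0.4 -0.   0.4 -0.4
  0.2  0. ]
deck [ 0.5844 -0.0202 -0.0134 -0.0707  0.113  -0.0704  0.1212]
  res [-0.3 -0.4  0.4  0.4  0.1 -0.8 -0.1  0.2  0.   0.4  0.   0.2]
rib 0.5868980080616601 -0.22113263788218318
```

```bash
python3 - <<'E'
from h import *
rel([.5869,-.2211,.16],1.526)
E
```

```text
t 17.95 p [ 658.4 -250.7  200.6] yawY 1.5322 zax [-0.019  0.006 -1.   ] F [ 0.5 -0.1 -0.3] M [0.03 0.01 0.03] g 87.1 q [-0.52  0.67  1.22 -0.    1.28 -2.05]
shift [71.8 26.6 42.1] spin 0.0062
```

Call:
play_rows(commands=[{"x": 14, "y": 6, "z": 4, "spin": 0.006}, {"x": 14, "y": 6, "z": 8, "spin": 0}, {"x": 14, "y": 6, "z": 10, "spin": 0}, {"x": 14, "y": 6, "z": 10, "spin": 0}, {"x": 12, "y": 3, "z": 8, "spin": 0}, {"x": 0, "y": 0, "z": 0, "spin": 0}])

```text
time: 18.55
position: [0.575, -0.2167, 0.1549]
tool_rot: [0.024, 1.0, 0.007, -0.019]
ft_force: [-0.2, -0.6, -0.6]
grip_width: 0.0872
```

```bash
python3 - <<'E'
from h import *
rel([.5869,-.2211,.082],1.526)
E
```

```text
t 18.55 p [ 575.  -216.7  154.9] yawY 1.522 zax [-0.037  0.015 -0.999] F [-0.2 -0.6 -0.6] M [ 0.03  0.05 -0.  ] g 87.2 q [-0.54  0.61  1.49 -0.01  1.08 -2.06]
shift [-14.9  -4.8  72.3] spin -0.004
```

Call:
play_rows(commands=[{"x": -5, "y": -2, "z": 5, "spin": 0}, {"x": -5, "y": -2, "z": 10, "spin": 0}, {"x": -3, "y": -1, "z": 15, "spin": 0}, {"x": 0, "y": 0, "z": 15, "spin": 0}, {"x": 0, "y": 0, "z": 10, "spin": 0}, {"x": 0, "y": 0, "z": 5, "spin": 0}, {"x": 0, "y": 0, "z": 0, "spin": 0}])

```text
time: 19.25
position: [0.5881, -0.2242, 0.0886]
tool_rot: [0.025, 1.0, 0.006, -0.018]
ft_force: [-0.2, 0.1, -0.0]
grip_width: 0.0871
```

```bash
python3 - <<'E'
from h import *
rel([.5869,-.2211,.082],1.526)
c=cams.camera('side'); save(c['img'],'s16',(200,120,300,240),5)
c=cams.camera('wrist'); save(c['img'],'w16')
E
```

```text
t 19.25 p [ 588.1 -224.2   88.6] yawY 1.5203 zax [-0.035  0.014 -0.999] F [-0.2  0.1 -0. ] M [ 0.03 -0.03 -0.04] g 87.1 q [-0.54  0.71  1.5  -0.01  0.97 -2.05]
shift [1.1 2.9 6.7] spin -0.0057
```

View pics/s16.png

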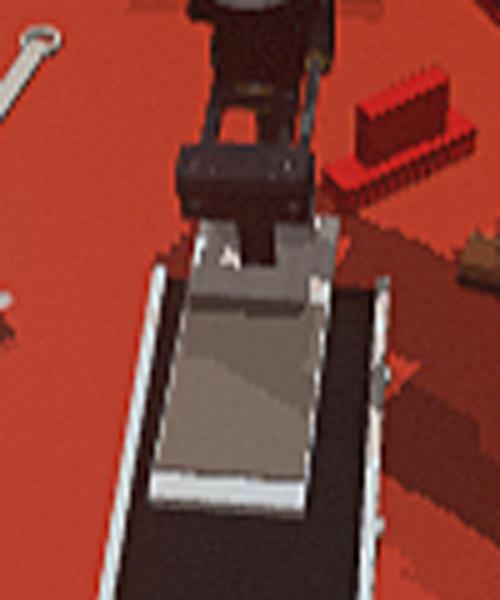

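View pics/w16.png

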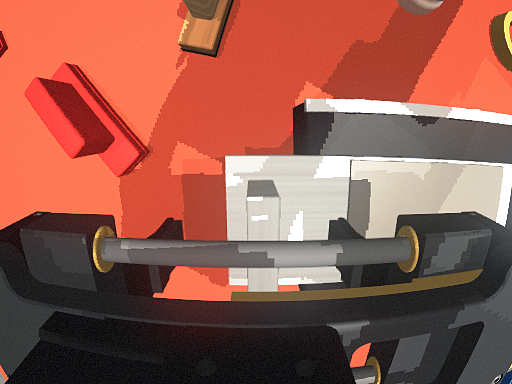

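Call:
play_rows(commands=[{"x": 1, "y": 2, "z": 3, "spin": -0.006}, {"x": 0, "y": 1, "z": 3, "spin": 0}, {"x": 0, "y": 0, "z": 0, "spin": 0}, {"x": 0, "y": 0, "z": 0, "spin": 0}], grip=0, newtons=30)

```text
time: 19.75
position: [0.5887, -0.2215, 0.0853]
tool_rot: [0.022, 1.0, 0.005, -0.015]
ft_force: [-0.3, -0.3, 0.1]
grip_width: 0.0625
```

```bash
python3 - <<'E'
from h import *
rel([.5869,-.2211,.082],1.526)
E
```

```text
t 19.75 p [ 588.7 -221.5   85.3] yawY 1.5272 zax [-0.03   0.011 -0.999] F [-0.3 -0.3  0.1] M [ 0.03 -0.01 -0.  ] g 62.5 q [-0.53  0.72  1.5  -0.01  0.95 -2.06]
shift [1.7 0.3 3.4] spin 0.0012
```

Call:
play_rows(commands=[{"x": 1, "y": 0, "z": 3, "spin": 0}, {"x": 0, "y": 0, "z": 0, "spin": 0}, {"x": 0, "y": 0, "z": 0, "spin": 0}, {"x": 0, "y": 0, "z": 0, "spin": 0}, {"x": 0, "y": 0, "z": 0, "spin": 0}, {"x": 0, "y": 0, "z": 0, "spin": 0}, {"x": 0, "y": 0, "z": 0, "spin": 0}])

```text
time: 20.45
position: [0.5877, -0.2213, 0.0827]
tool_rot: [0.022, 1.0, 0.005, -0.015]
ft_force: [-0.7, 0.0, 0.0]
grip_width: 0.0152
```

Call:
play_rows(commands=[{"x": 0, "y": 0, "z": 0, "spin": 0}, {"x": 0, "y": 0, "z": 0, "spin": 0}, {"x": 0, "y": 0, "z": 0, "spin": 0}], newtons=60)

```text
time: 20.75
position: [0.5877, -0.2213, 0.0828]
tool_rot: [0.022, 1.0, 0.005, -0.015]
ft_force: [0.3, 0.7, 0.3]
grip_width: 0.0154
```

```bash
python3 - <<'E'
from h import *
o,M=st()
c=cams.camera('wrist'); save(c['img'],'w17'); np.save('w17.npy',[o,c],allow_pickle=True)
E
```

```text
t 20.75 p [ 587.7 -221.3   82.8] yawY 1.5271 zax [-0.029  0.01  -1.   ] F [0.3 0.7 0.3] M [-0.18 -0.   -0.01] g 15.4 q [-0.53  0.72  1.51 -0.01  0.95 -2.06]
```

View pics/w17.png

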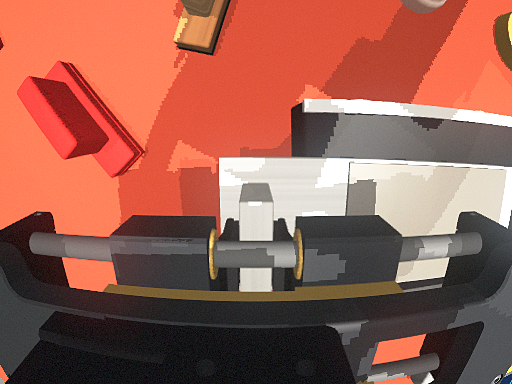

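Call:
play_rows(commands=[{"x": 0, "y": 4, "z": 0, "spin": -0.003}, {"x": 0, "y": 8, "z": 0.1, "spin": -0.003}, {"x": 0, "y": 12, "z": 0.1, "spin": -0.003}, {"x": 0, "y": 12, "z": 0.1, "spin": -0.003}, {"x": 0, "y": 8, "z": 0.1, "spin": -0.003}, {"x": 0, "y": 0, "z": 0, "spin": 0}])

```text
time: 21.4
position: [0.5898, -0.1759, 0.0827]
tool_rot: [0.013, 1.0, 0.003, -0.014]
ft_force: [-0.0, -2.2, -1.2]
grip_width: 0.0154
```

```bash
python3 - <<'E'
from h import *
o,M=st()
for n in ['scene','side']:
    c=cams.camera(n); save(c['img'],'x18_'+n,(190,110,400,350) if n=='scene' else (160,120,300,350),2.4)
E
```

```text
t 21.4 p [ 589.8 -175.9   82.7] yawY 1.5445 zax [-0.028  0.006 -1.   ] F [-0.  -2.2 -1.2] M [-0.36  0.09 -0.03] g 15.4 q [-0.47  0.7   1.54 -0.01  0.92 -2.01]
```

View pics/x18_side.png

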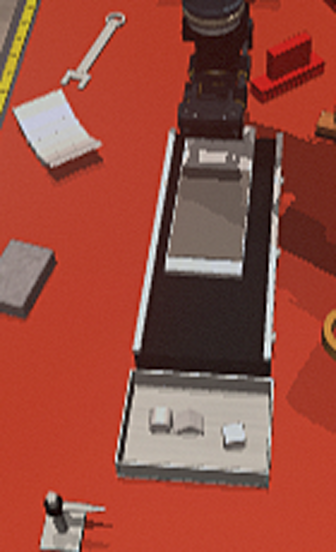

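Call:
play_rows(commands=[{"x": 0, "y": 8, "z": 0.3, "spin": -0.003}, {"x": 0.1, "y": 15, "z": 0.2, "spin": -0.003}, {"x": 0.1, "y": 15, "z": 0.1, "spin": -0.002}, {"x": 0.1, "y": 15, "z": 0.1, "spin": -0.002}, {"x": 0, "y": 15, "z": 0.1, "spin": 0}, {"x": 0, "y": 15, "z": 0.1, "spin": 0}, {"x": 0, "y": 10, "z": 0.1, "spin": 0}, {"x": 0, "y": 0, "z": 0, "spin": 0}])

```text
time: 22.3
position: [0.5915, -0.0762, 0.0828]
tool_rot: [0.008, 1.0, 0.002, -0.014]
ft_force: [0.7, -2.2, -0.3]
grip_width: 0.0158
```

```bash
python3 - <<'E'
from h import *
o,M=st()
E
```

```text
t 22.3 p [591.5 -76.2  82.8] yawY 1.5552 zax [-0.028  0.005 -1.   ] F [ 0.7 -2.2 -0.3] M [-0.34  0.04 -0.11] g 15.8 q [-0.31  0.68  1.6  -0.01  0.89 -1.87]
```

Call:
play_rows(commands=[{"x": 0, "y": 8, "z": 0.2, "spin": 0}, {"x": 0, "y": 15, "z": 0.1, "spin": 0}, {"x": 0, "y": 15, "z": 0.1, "spin": 0}, {"x": 0, "y": 15, "z": 0.1, "spin": 0}, {"x": 0, "y": 15, "z": 0.1, "spin": 0}, {"x": 0, "y": 15, "z": 0.1, "spin": 0}, {"x": 0, "y": 10, "z": 0.1, "spin": 0}, {"x": 0, "y": 0, "z": 0, "spin": 0}])

```text
time: 23.1
position: [0.5931, 0.0237, 0.0828]
tool_rot: [0.008, 1.0, 0.002, -0.014]
ft_force: [0.4, -1.5, 0.5]
grip_width: 0.0156
```

```bash
python3 - <<'E'
from h import *
o,M=st()
for n in ['scene','side']:
    c=cams.camera(n); save(c['img'],'x19_'+n,(260,120,400,230) if n=='scene' else (160,180,300,350),(5 if n=='scene' else 3.5))
E
```

```text
t 23.1 p [593.1  23.7  82.8] yawY 1.5554 zax [-0.027  0.004 -1.   ] F [ 0.4 -1.5  0.5] M [-0.26  0.09 -0.04] g 15.6 q [-0.15  0.68  1.6  -0.    0.88 -1.7 ]
```

View pics/x19_side.png

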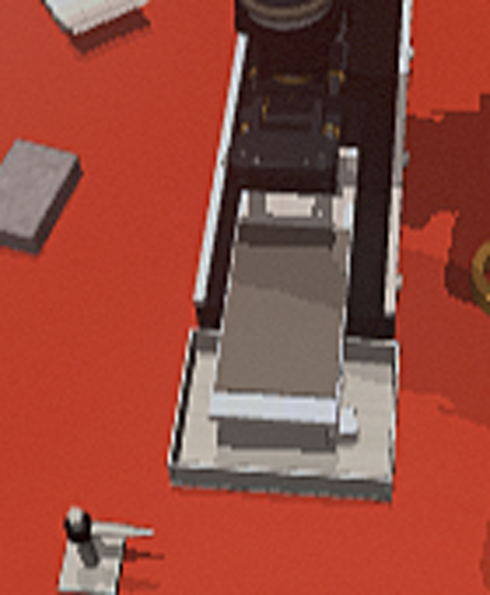

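View pics/x19_scene.png

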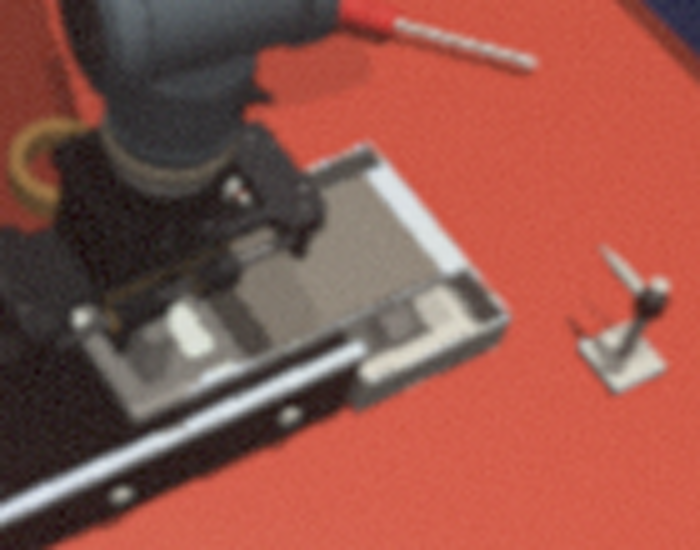

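Call:
play_rows(commands=[{"x": 0, "y": 8, "z": 0.1, "spin": 0}, {"x": 0, "y": 12, "z": 0.1, "spin": 0}, {"x": 0, "y": 12, "z": 0.1, "spin": 0}, {"x": 0, "y": 12, "z": 0.1, "spin": 0}, {"x": 0, "y": 12, "z": 0.1, "spin": 0}, {"x": 0, "y": 8, "z": 0.1, "spin": 0}, {"x": 0, "y": 0, "z": 0, "spin": 0}])

```text
time: 23.9
position: [0.595, 0.0882, 0.0832]
tool_rot: [0.008, 1.0, -0.0, -0.013]
ft_force: [-0.2, -2.6, 1.5]
grip_width: 0.0158
```

```bash
python3 - <<'E'
from h import *
o,M=st()
cc={}
for n in ['scene','side']:
    c=cams.camera(n); cc[n]=c; save(c['img'],'x20_'+n,(310,135,410,210) if n=='scene' else (170,260,290,350),(7 if n=='scene' else 6))
np.save('x20.npy',cc,allow_pickle=True)
E
```

```text
t 23.9 p [595.   88.2  83.2] yawY 1.5539 zax [-0.026 -0.001 -1.   ] F [-0.2 -2.6  1.5] M [-0.53  0.06  0.02] g 15.8 q [-0.04  0.69  1.58 -0.    0.9  -1.59]
```

View pics/x20_side.png

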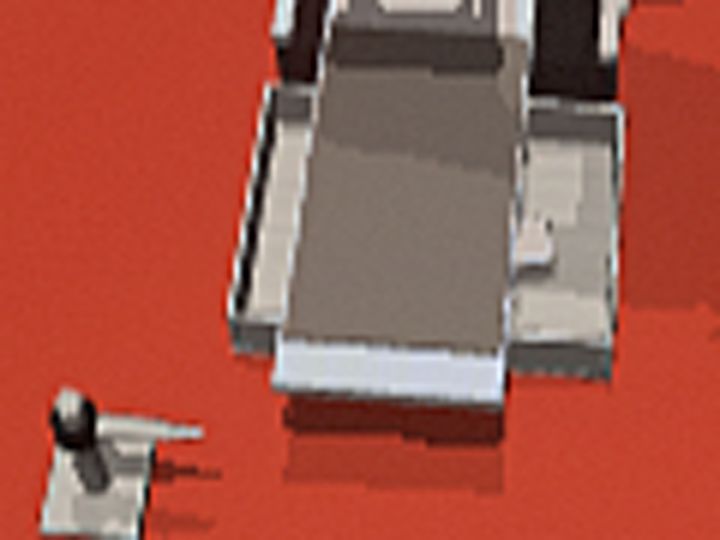

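View pics/x20_scene.png

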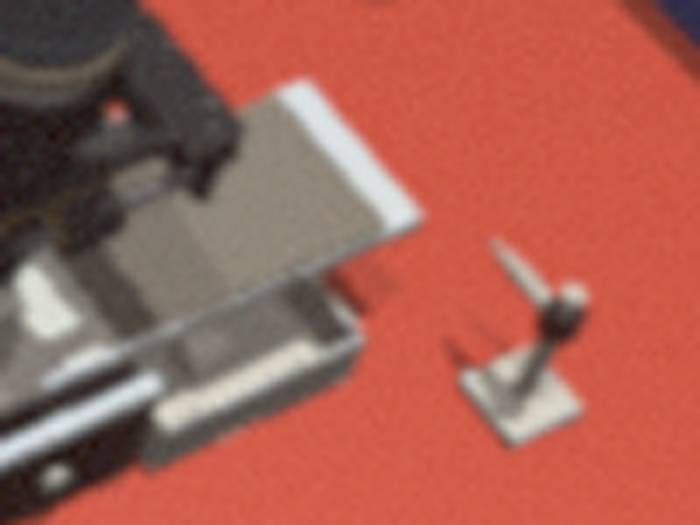

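```bash
python3 - <<'E'
from h import *
cc=np.load('x20.npy',allow_pickle=True).item()
yaw=-.015; d=np.array([-np.sin(yaw),np.cos(yaw)])
def g(n,u,v,z):
    s,o=((7,(310,135)) if n=='scene' else (6,(170,260)))
    return plane(cc[n],((u+.5)/s-.5+o[0],(v+.5)/s-.5+o[1]),z), ((u+.5)/s-.5+o[0],(v+.5)/s-.5+o[1])
T={}
for n,u,v,z,l in [('scene',492,240,.066,'tip'),('scene',425,215,.069,'R'),('scene',308,80,.069,'L'),('side',203,433,.066,'tip'),('side',275,386,.069,'R'),('side',505,399,.069,'L'),('side',275,392,.060,'Rb'),('side',503,405,.060,'Lb')]:
    p,px=g(n,u,v,z); T[n,l]=ray(cc[n],px); print(n,l,np.round(p*1e3,1),'along',round(p[:2]@d*1e3,1))
print(tri([T['scene','tip'],T['side','tip']]),tri([T['scene','R'],T['side','R']]),tri([T['scene','L'],T['side','L']]))
E
```

```text
scene tip [671.7 324.2  66. ] along 334.3
scene R [647.7 304.3  69. ] along 314.0
scene L [559.4 305.3  69. ] along 313.7
side tip [669.3 324.3  66. ] along 334.3
side R [643.6 305.6  69. ] along 315.2
side L [554.2 305.8  69. ] along 314.1
side Rb [644.6 304.1  60. ] along 313.7
side Lb [555.1 304.4  60. ] along 312.7
(array([0.67037179, 0.32445271, 0.06504402]), [np.float64(0.0010422135153739618), np.float64(0.001042213515374167)]) (array([0.64524379, 0.30532382, 0.0666943 ]), [np.float64(0.0015044707442796927), np.float64(0.0015044707442797077)]) (array([0.55615472, 0.30608165, 0.06687156]), [np.float64(0.00218783613848851), np.float64(0.002187836138488626)])
```

Call:
play_rows(commands=[{"x": 0, "y": 5, "z": 0, "spin": 0}, {"x": 0, "y": 6, "z": 0, "spin": 0}, {"x": 0, "y": 6, "z": 0, "spin": 0}, {"x": 0, "y": 3, "z": 0, "spin": 0}, {"x": 0, "y": 0, "z": 0, "spin": 0}, {"x": 0, "y": 0, "z": 0, "spin": 0}])

```text
time: 24.6
position: [0.5954, 0.1059, 0.0833]
tool_rot: [0.009, 1.0, -0.002, -0.014]
ft_force: [-0.3, -4.3, 3.3]
grip_width: 0.0157
```

```bash
python3 - <<'E'
from h import *
o,M=st()
cc={}
for n in ['scene','side']:
    c=cams.camera(n); cc[n]=c; save(c['img'],'x21_'+n,(310,135,410,210) if n=='scene' else (170,260,290,350),(7 if n=='scene' else 6))
c=cams.camera('wrist'); save(c['img'],'x21_w')
np.save('x21.npy',cc,allow_pickle=True)
E
```

```text
t 24.6 p [595.4 105.9  83.3] yawY 1.5532 zax [-0.027 -0.004 -1.   ] F [-0.3 -4.3  3.3] M [-1.03  0.16  0.06] g 15.7 q [-0.01  0.69  1.57 -0.01  0.9  -1.56]
```

View pics/x21_side.png

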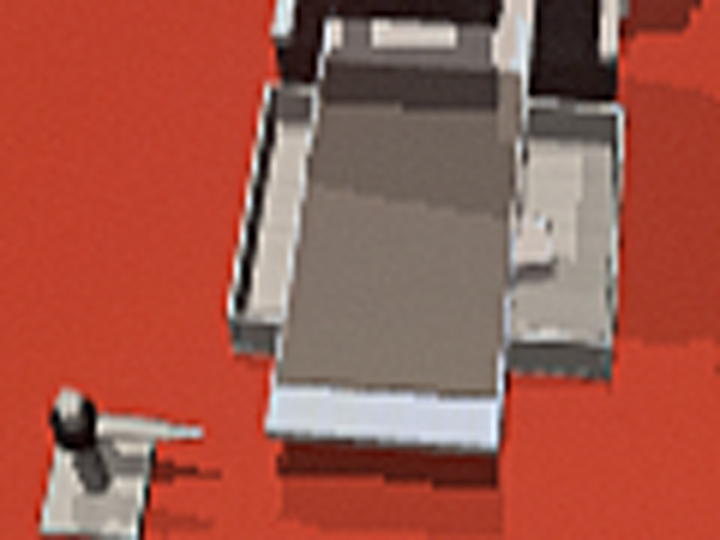

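View pics/x21_scene.png

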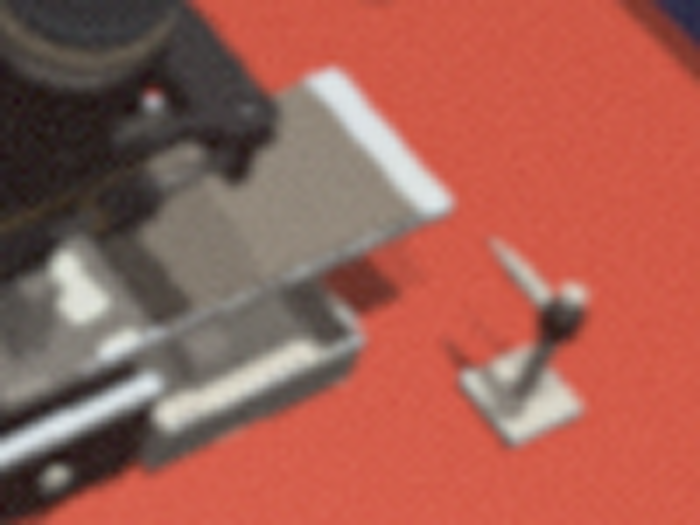

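View pics/x21_w.png

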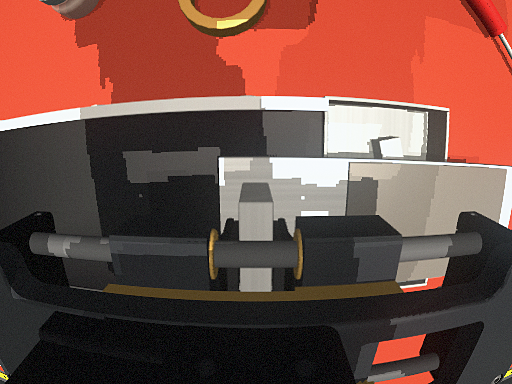

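```bash
python3 - <<'E'
from h import *
cc=np.load('x21.npy',allow_pickle=True).item()
yaw=-.015; d=np.array([-np.sin(yaw),np.cos(yaw)])
def g(n,u,v,z):
    s,o=((7,(310,135)) if n=='scene' else (6,(170,260)))
    px=((u+.5)/s-.5+o[0],(v+.5)/s-.5+o[1]); return plane(cc[n],px,z), px
T={}
for n,u,v,z,l in [('scene',492,240,.066,'tip'),('scene',455,204,.069,'R'),('scene',338,68,.069,'L'),('side',203,433,.066,'tip'),('side',267,432,.069,'R'),('side',499,445,.069,'L'),('side',268,437,.060,'Rb'),('side',498,452,.060,'Lb')]:
    p,px=g(n,u,v,z); T[n,l]=ray(cc[n],px); print(n,l,np.round(p*1e3,1),'along',round(p[:2]@d*1e3,1))
for l in 'RL': print(tri([T['scene',l],T['side',l]]))
print(tri([T['scene','tip'],T['side','tip']]))
E
```

```text
scene tip [671.7 324.2  66. ] along 334.3
scene R [649.2 320.2  69. ] along 329.9
scene L [560.3 322.1  69. ] along 330.5
side tip [669.3 324.3  66. ] along 334.3
side R [644.4 323.8  69. ] along 333.4
side L [555.4 324.   69. ] along 332.3
side Rb [645.  322.1  60. ] along 331.7
side Lb [555.9 323.   60. ] along 331.3
(array([0.64606501, 0.3226997 , 0.06473064]), [np.float64(0.0012635827415322682), np.float64(0.0012635827415321947)])
(array([0.55696379, 0.32364242, 0.06600507]), [np.float64(0.0017095167769736095), np.float64(0.0017095167769733378)])
(array([0.67037179, 0.32445271, 0.06504402]), [np.float64(0.0010422135153739618), np.float64(0.001042213515374167)])
```

Call:
play_rows(commands=[{"x": 0, "y": 2.3, "z": 0.3, "spin": 0}, {"x": 0, "y": 0, "z": 0, "spin": 0}, {"x": 0, "y": 0, "z": 0, "spin": 0}, {"x": 0, "y": 0, "z": 0, "spin": 0}])

```text
time: 25.15
position: [0.5956, 0.1074, 0.0833]
tool_rot: [0.009, 1.0, -0.002, -0.013]
ft_force: [-0.4, -3.6, 3.6]
grip_width: 0.0155
```

```bash
python3 - <<'E'
from h import *
o,M=st()
cc={}
for n in ['scene','side']:
    c=cams.camera(n); cc[n]=c; save(c['img'],'x22_'+n,(310,135,410,210) if n=='scene' else (170,260,290,350),(7 if n=='scene' else 6))
save(cc['side']['img'],'x22_full')
np.save('x22.npy',cc,allow_pickle=True)
st()
E
```

```text
t 25.15 p [595.6 107.4  83.3] yawY 1.5526 zax [-0.027 -0.005 -1.   ] F [-0.4 -3.6  3.6] M [-0.89  0.09  0.11] g 15.5 q [-0.    0.69  1.57 -0.01  0.9  -1.55]
t 25.25 p [595.6 107.5  83.3] yawY 1.5527 zax [-0.027 -0.005 -1.   ] F [ 0.1 -3.1  3.7] M [-0.86  0.12  0.08] g 15.4 q [-0.    0.69  1.57 -0.01  0.9  -1.55]
```

View pics/x22_side.png

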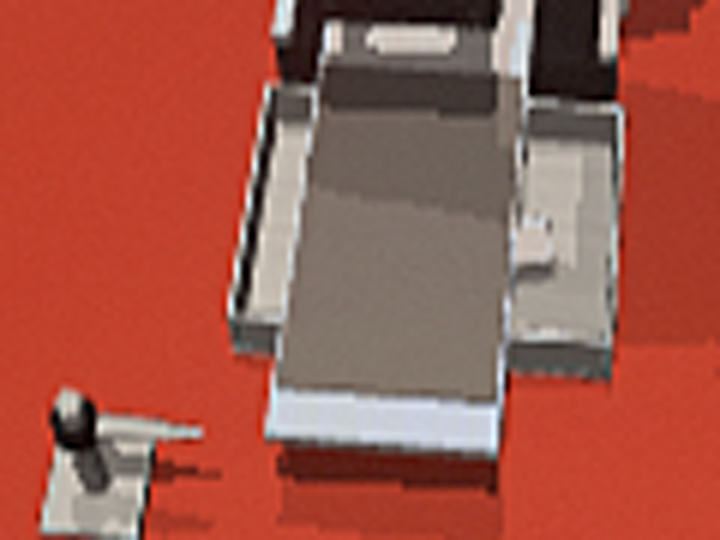

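View pics/x22_scene.png

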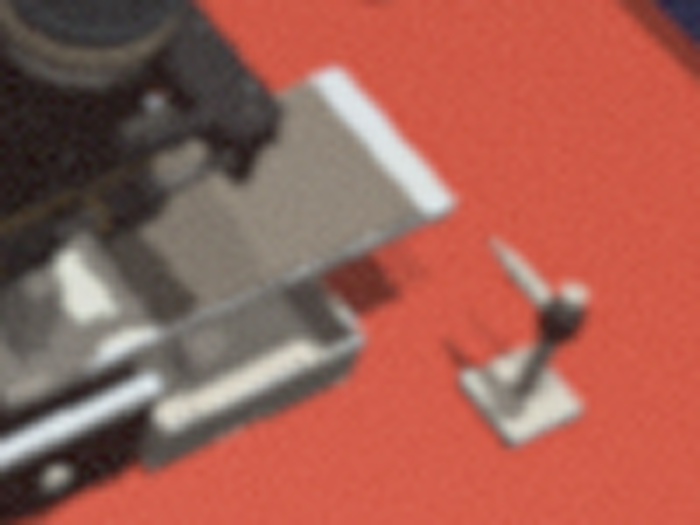

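View pics/x22_full.png

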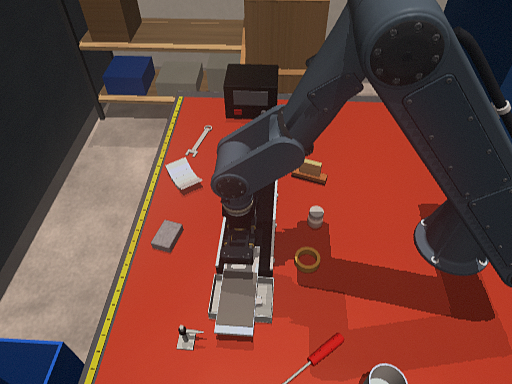

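```bash
python3 - <<'E'
from h import *
o,M=st(); print(np.abs(o['joint_velocities']).max())
robot.hand_in()
st()
E
```

```text
t 25.25 p [595.6 107.5  83.3] yawY 1.5527 zax [-0.027 -0.005 -1.   ] F [ 0.1 -3.1  3.7] M [-0.86  0.12  0.08] g 15.4 q [-0.    0.69  1.57 -0.01  0.9  -1.55]
0.0016180625534830014
the job is handed in; nothing more can be done
the job is handed in; nothing more can be done
```

I finished the job and handed it in at 25.3 s of the 61 s; no verdict is reported.

**What I did:** I swept all three offcuts into the tray with the wooden scraper, not the red look-alikes. I then stood the scraper back on the bench and slid the platen out by its rib. I handed in while holding it with a 60 N grip setting.

**Last checks:**
- **Front end:** the two cameras put it about 2 mm short of the pointer. I moved it 1.6 mm further, and the arm pose then put it within about 1 mm; I did not recompute it from the cameras after that. Before that move, the single-camera readings ranged from about 1 to 4 mm short. The tolerance is 7 mm.
- **Platen pose:** at rest and about 10 mm off the deck's centre line. It is in line with the deck to about 0.01 rad, judged from the tool's yaw. The nose dips by about 0.015 rad, which is under the 0.05 limit. The tool presses down with about 3.7 N.
- **Offcuts:** all three were seen in the tray before I let go of the scraper. At the end the platen hides two of them and only the block shows.
- **Scraper:** it was upright on the bench and let go, near its original place.
- **Everything else:** the jar, tape roll, red scrapers and the other things in view looked unmoved in the last picture. I did not measure them.

**Disagreement:** the tool drifted out of plumb by up to 0.06 rad over the run. It was 0.03 rad at the end, mostly sideways to the slide.

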